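# Size an empty polish bottle in the stepped transport rack and lock it in

### The arm

A 7-joint arm with a two-finger parallel gripper is mounted at the origin on the work surface. World frame = base frame: x ahead of the robot, y to its left, z up, the work surface at z = 0. Lengths are in m, angles in rad, forces in N, time in s.
With the tool pointing down it reaches from about 0.425 to 0.825 m from the base axis. Payload 3.6 kg.
Tool frame: the origin (TCP) lies midway between the tips of the shut fingers; the grasp point (between the pads) lies 19 mm behind it; z points along the fingers, y is the direction in which the jaws open and shut (so a half turn about z gives the same grasp; the last joint's range is limited). The gripper opens to 93 mm and grips with 3 to 60 N. Pads are 15 mm wide; open, the fingers measure 128 mm over their backs; the gripper's body (75 mm by 188 mm) begins 65 mm behind the grasp point.
Start: joints at [-1.129, 0.615, -0.013, 1.423, 0.008, 1.103, -0.04], TCP at [0.294, 0.58, 0.219] pointing down, gripper open.
Joint ranges: [-3.12, 3.12], [-0.3, 2.06], [-1.34, 1.32], [0.26, 2.42], [-1.36, 4.5], [0.01, 1.98], [-2.84, 2.84]. Speed limits (rad/s): [2.79, 2.79, 3.14, 3.14, 3.14, 3.14, 3.14].

### API

Orientations are given as a 3x3 rotation matrix whose columns are the frame's x, y, z axes.
In Python, from cell import readout, grab_frame, calibration, job gives the robot as it stands.
- The arm moves only by the tool arm_command, never from a script. Its argument "steps" is a list of rows, each an object of numbers: "gripper": the opening, from -1 (shut) to 1 (fully open); "dx", "dy", "dz": the shift along the tool's x, y, z in cm; "wx", "wy", "wz": the turn, a rotation vector about the tool's x, y, z in rad. A call has 1 to 10 rows; each row shifts and turns the pose as measured when the row begins, along the tool's axes as they then stand; what a row does not reach is not made up. A row lasts 1/12 s, in which the tool goes at most 41.7 mm and 7.16 degrees, less where a joint would pass 70% of its speed; a pose out of reach is approached as far as the arm can. A call is refused whole if a number of a shift passes 4.17 or a number of a turn 0.125, either way. A call with a gripper value outside its range is refused whole. The fingers move at their own pace and stop on an object; "force" is the grip in N (left out, the last holds). Time passes only in rows, so rows that do not move let the fingers close. It gives the time, the measured TCP pose, the force and the opening at its end, in the units of the state.
- readout.get_state(): the state, without advancing time (a new reading comes with each control period).
- grab_frame(name): name is "side" or "top"; returns the picture (400x640x3 uint8, blue, green, red); there is no depth.
- calibration(name): a dict with "mtx" (3x3 intrinsics, pixels), "camera_from_world" (4x4, takes a point from world to camera coordinates). Camera axes: x right, y down, z forward; pixel columns grow to the right and rows downward; lengths in m; the calibration is good to about 2 mm. A picture is of the moment at which its call begins. calibration takes no time and is no camera call.
- job.sign_off(): hands the job in, once; it reports no verdict.
The state is a dict: "time": time; "joint_positions": joint angles; "joint_velocities": joint speeds; "tau": joint torques, N m; "position": TCP position; "eef_rot": TCP orientation; "force": force on the tool from outside, world axes, zero at the start; "moment": the same for the moment, N m; "grip_width": opening from 0.0 (shut) to 1.0 (fully open).
Only numpy, scipy, OpenCV 4.12 (cv2) and the standard library are available. Lean on these libraries where they do the work, as an engineer would, in place of code of your own. Each camera call takes 0.05 s, during which the arm holds its last target.

### The job

Pack the empty polish bottle that lies on the paper sheet into the sloping acrylic transport rack: lay it to each slot in turn, foot towards the front lip, starting with the narrowest and going on to the next wider one only when it will not go down, and slide it fully home against the lip in the first slot that takes it. Then push the rack's lock slide to its end stop, towards the narrow-slot end, and leave everything else on the sill as it is.

Things in the scene. Friction and masses are not known exactly. Their poses are not given: they have to be found in the camera images.
- bottle_a: Empty polish bottle, lying. Clear glass body 60 mm long, 30 thick; width 39, 47 or 55 mm (one bottle of each; trying tells which). Square black cap 20 x 20 mm, axis 15 mm above the underside. 110 mm long, 70 g. Origin: centre of the glass body's underside; x to the cap (glass -30 to +30, cap +36 to +80 mm), y across, z up. The one to pack lies on the sheet, cap away from the robot +-40 deg; two lie at the sides.
- bottle_b: Empty polish bottle, lying. Clear glass body 60 mm long, 30 thick; width 39, 47 or 55 mm (one bottle of each; trying tells which). Square black cap 20 x 20 mm, axis 15 mm above the underside. 110 mm long, 70 g. Origin: centre of the glass body's underside; x to the cap (glass -30 to +30, cap +36 to +80 mm), y across, z up. The one to pack lies on the sheet, cap away from the robot +-40 deg; two lie at the sides.
- bottle_c: Empty polish bottle, lying. Clear glass body 60 mm long, 30 thick; width 39, 47 or 55 mm (one bottle of each; trying tells which). Square black cap 20 x 20 mm, axis 15 mm above the underside. 110 mm long, 70 g. Origin: centre of the glass body's underside; x to the cap (glass -30 to +30, cap +36 to +80 mm), y across, z up. The one to pack lies on the sheet, cap away from the robot +-40 deg; two lie at the sides.
- sheet: A white sheet of paper 150 x 110 mm, flat on the sill (under 1 mm); origin at its centre. The bottle lying on it is the one to pack.
- rack: Clear acrylic transport rack, 232 mm wide, fixed to the sill, turned sideways (yaw -63 to -92 deg): low front lip towards the left. Origin: centre of its underside; x towards the high side. Its sloping deck has four slots, 36, 44, 52, 60 mm, narrowest (+y) farthest from the robot. A bottle goes in on its flat side, lowered square to the deck, foot to the lip, cap up the slope; too wide, it rests on the dividers, 25 mm above the floor.
- deck: The rack's sloping deck. Origin: middle of its floor at the front lip, 34 mm above the sill. x up the slope, 30 deg above level; y along the lip, towards the narrowest slot; z square out of the floor. Floor 70 mm long, its upper end open: caps stick out there in free air. Lip 18 mm high. Five dividers, full length, 8 mm thick, 25 mm high. Friction holds a bottle on the slope: push it down to the lip.
- slot1 (a point): Slot 1, the narrowest, far from the robot, 36 mm wide: the point on its floor, midway across, at the front lip; axes as deck. A bottle fully home in it has its origin at x = 30 mm, y = 0, z = 0 of this point. Tongues of the lock overhang the dividers near the lip: try a bottle with its foot 16 mm or more up from the lip (origin at x = 46 to 50 mm).
- slot2 (a point): Slot 2, 44 mm wide: the point on its floor, midway across, at the front lip; axes as deck. A bottle fully home in it has its origin at x = 30 mm, y = 0, z = 0 of this point. 
- slot3 (a point): Slot 3, 52 mm wide: the point on its floor, midway across, at the front lip; axes as deck. A bottle fully home in it has its origin at x = 30 mm, y = 0, z = 0 of this point. 
- slot4 (a point): Slot 4, the widest, nearest the robot, 60 mm wide: the point on its floor, midway across, at the front lip; axes as deck. A bottle fully home in it has its origin at x = 30 mm, y = 0, z = 0 of this point. 
- lock (a joint): Lock slide of the rack: a steel bar along the front with a tongue over each divider (x = -10 to +14 mm, 37 to 42 mm above the deck floor) and an upright black grip. 0 = open; 0.024 m = end stop, tongues over the bottles, which pass below them. Grows towards the narrowest slot (+y of the deck); takes about 2 N; stays where left.
- lock_grip (a point): Centre of the lock slide's black grip, standing square out of the deck: 32 mm along y, 14 along x, 30 high. The point is 18 mm above the grip's foot (which is 42 mm above the deck floor) and 12 mm below its top; it moves with the slide. Axes as deck.
- finger_rest: Bystander: blue hard silicone finger rest, 100 x 48 mm and 48 mm high, beside the sheet. Origin at the centre of its underside, x along it.
- buffer: Bystander: yellow buffer block 95 x 36 x 26 mm lying on the sill, on the other side of the sheet. Origin at the centre of its underside, x along it.
- pusher: Bystander: stainless nail pusher, a rod 130 mm long and 9 mm thick, lying nearer to the robot than the sheet. Origin under its middle, x along it.
- cotton_jar: Bystander: glass jar, 60 mm across and 66 mm high, standing beside the sheet. Origin at the centre of its underside.
- remover: Bystander: amber pump bottle, 54 mm across and 153 mm high, standing near the middle, closer to the robot. Origin at the centre of its underside.
- oil_bottle: Bystander: white bottle with black cap, 48 mm across, 122 mm high, standing behind the rack's upper end. Origin at the centre of its underside. Fixed equipment under 105 mm high lines the sill beyond x = 0.72 m and beyond 0.55 m to either side.
Things that resemble listed ones, but are neither listed nor needed, are in the scene too. Leave any orange or turquoise look-alike of the bottle_c alone.

How it is judged:
By the outcome, as a careful person would: the job done as asked, in the order asked, and still so for the second after the job is handed in, with the robot touching nothing.
It also fails if it takes over 72 s, if anything falls off the work surface, if the arm or the gripper's body presses on something with over 40 N, if the wrist force passes 120 N, or if a joint passes its speed limit or range.

## Working session

There is one attempt and no reset: what is moved stays moved. The work goes in short steps, Python scripts to look and compute and a tool call to move; the robot and the scene stay as the last step left them, time stands still between calls to the robot, and variables do not carry over. Pictures are saved under pics/ and viewed, and the job is handed in when it is done.

Besides the shell and the picture viewer there is one more tool, called after "Request:" in YAML: its name, and indented under it one key for each argument. arm_command: Moves the arm, as the interface text tells. Its arguments: {"type":"object","properties":{"steps":{"type":"array","items":{"type":"object","properties":{"gripper":{"type":"number"},"dx":{"type":"number"},"dy":{"type":"number"},"dz":{"type":"number"},"wx":{"type":"number"},"wy":{"type":"number"},"wz":{"type":"number"}}}},"force":{"type":"number"}},"required":["steps"]}

```bash
ls; mkdir -p pics
python3 - <<'E'
from cell import readout, grab_frame, calibration, job
import cv2,numpy as np
np.set_printoptions(precision=4,suppress=True)
s=readout.get_state();print(s)
for n in("side","top"):
    c=calibration(n);print(n,c)
    cv2.imwrite(f"pics/{n}0.png",grab_frame(n))
E
```

```text
pics
{'time': 0.0, 'joint_positions': array([-1.1285,  0.6159, -0.0126,  1.4249,  0.0081,  1.1034, -0.0404]), 'joint_velocities': array([-0.0008, -0.    ,  0.0013,  0.001 , -0.0012,  0.0026,  0.0013]), 'tau': array([ -0.0001, -45.8954,   0.2091, -16.5742,  -0.061 ,   0.0207,
         0.0003]), 'position': array([0.2933, 0.5792, 0.2175]), 'eef_rot': array([[-0.8921,  0.4517, -0.0011],
       [ 0.4517,  0.8921, -0.0023],
       [-0.0001, -0.0025, -1.    ]]), 'force': array([-0.8006, -0.3117, -0.7121]), 'moment': array([-0.0232, -0.0022,  0.0134]), 'grip_width': 1.001743458499415}
side {'mtx': array([[417.3966,   0.    , 318.9653],
       [  0.    , 417.3966, 196.3043],
       [  0.    ,   0.    ,   1.    ]]), 'camera_from_world': array([[ 0.8794, -0.4761, -0.0003, -0.4418],
       [-0.3166, -0.5843, -0.7472,  0.233 ],
       [ 0.3555,  0.6572, -0.6646,  1.0857],
       [ 0.    ,  0.    ,  0.    ,  1.    ]])}
top {'mtx': array([[500.1606,   0.    , 314.1154],
       [  0.    , 500.1606, 203.3282],
       [  0.    ,   0.    ,   1.    ]]), 'camera_from_world': array([[ 0.0008, -1.    , -0.0032,  0.0167],
       [-0.9858, -0.0003, -0.1682,  0.5011],
       [ 0.1682,  0.0033, -0.9857,  1.6634],
       [ 0.    ,  0.    ,  0.    ,  1.    ]])}
```

View pics/side0.png

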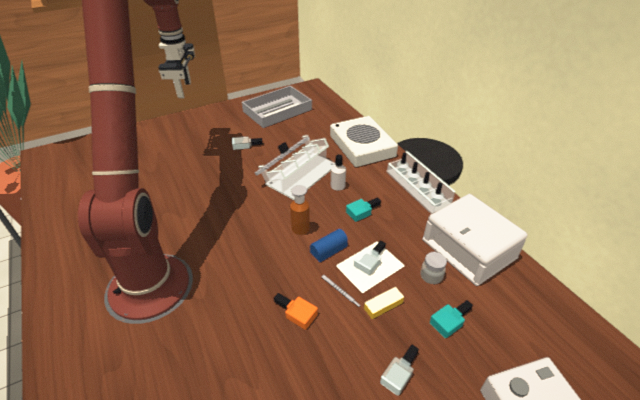

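View pics/top0.png

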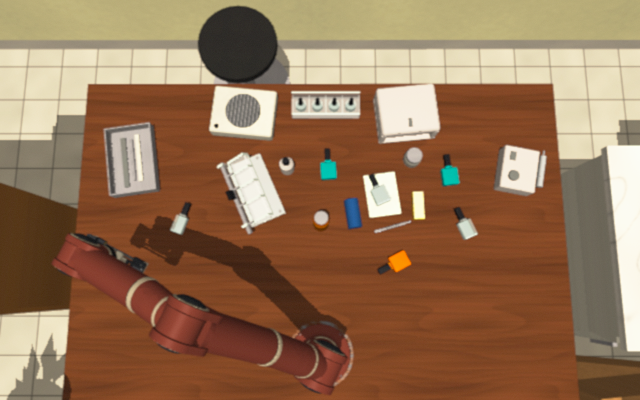

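```bash
cat > h.py <<'E'
from cell import readout, grab_frame, calibration, job
import cv2,numpy as np
np.set_printoptions(precision=4,suppress=True)
def ray(n,u,v):
    c=calibration(n);T=c["camera_from_world"];R=T[:3,:3];o=-R.T@T[:3,3]
    d=R.T@np.linalg.inv(c["mtx"])@np.array([u,v,1.]);return o,d/np.linalg.norm(d)
def onz(n,u,v,z):
    o,d=ray(n,u,v);return o+d*(z-o[2])/d[2]
def tri(a,b):
    o1,d1=ray("top",*a);o2,d2=ray("side",*b)
    A=np.stack([d1,-d2],1);t=np.linalg.lstsq(A,o2-o1,rcond=None)[0]
    p,q=o1+t[0]*d1,o2+t[1]*d2;return (p+q)/2,np.linalg.norm(p-q)
def proj(n,p):
    c=calibration(n);T=c["camera_from_world"];q=c["mtx"]@(T[:3,:3]@np.asarray(p)+T[:3,3]);return q[:2]/q[2]
def crop(im,x0,y0,w,h,s,f):
    cv2.imwrite(f,cv2.resize(im[y0:y0+h,x0:x0+w],None,fx=s,fy=s,interpolation=cv2.INTER_CUBIC))
E
python3 - <<'E'
from h import *
t=cv2.imread("pics/top0.png");s=cv2.imread("pics/side0.png")
crop(t,350,160,80,70,8,"pics/c_top_b.png");crop(t,210,140,90,100,6,"pics/c_top_r.png")
crop(s,330,225,100,75,8,"pics/c_side_b.png");crop(s,250,125,100,75,8,"pics/c_side_r.png")
E
```

```text
(no output)
```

View pics/c_top_b.png

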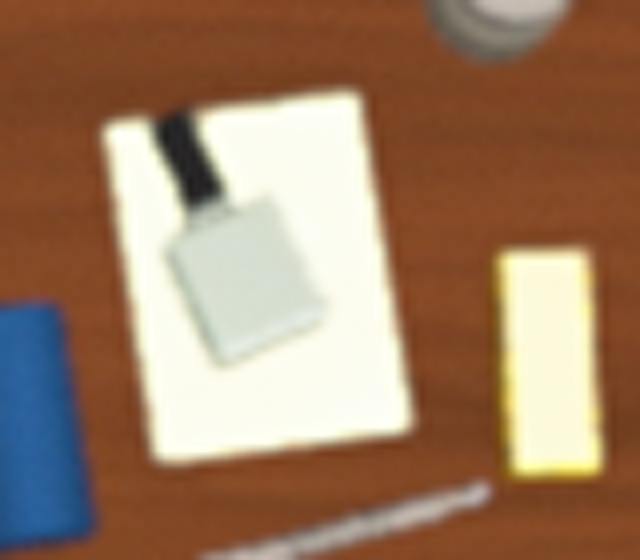

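View pics/c_top_r.png

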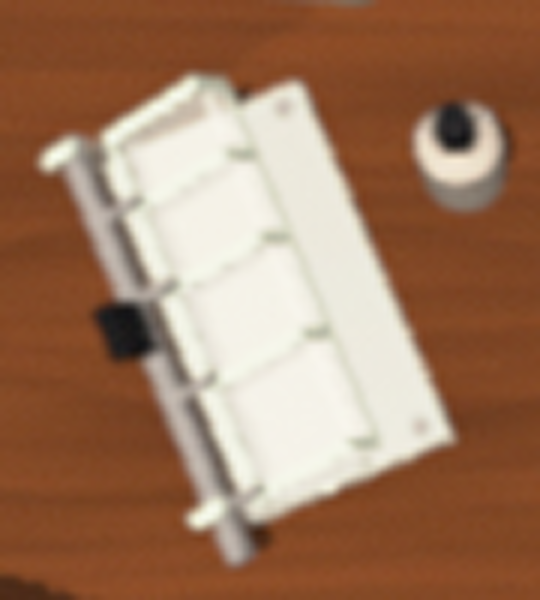

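View pics/c_side_b.png

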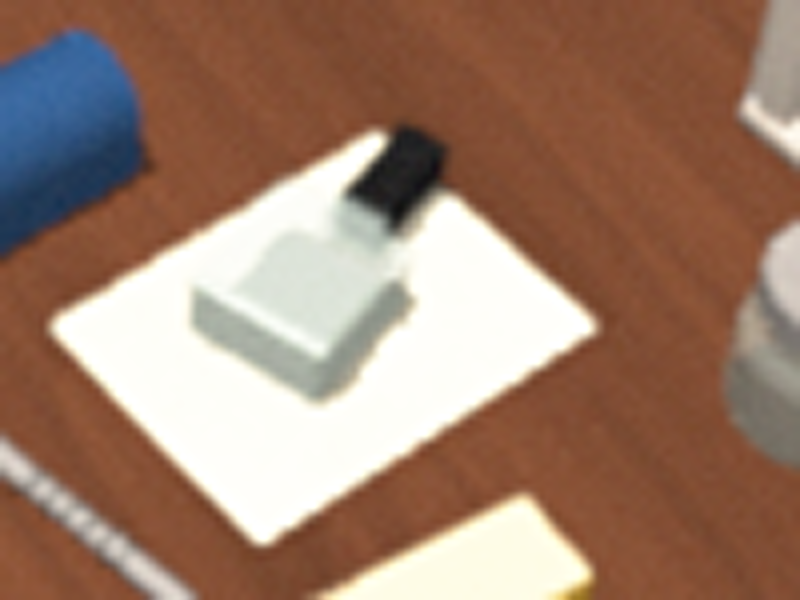

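View pics/c_side_r.png

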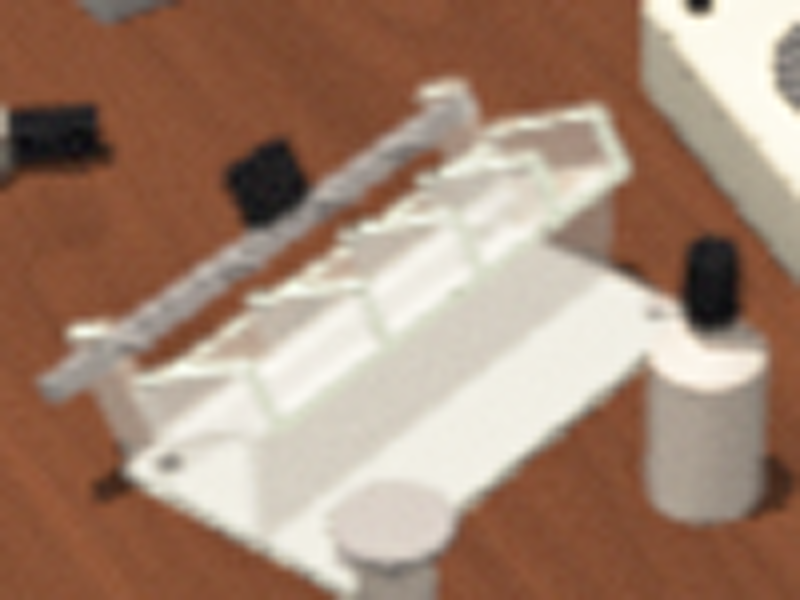

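Run:
```python
from h import *
t=cv2.imread("pics/top0.png");s=cv2.imread("pics/side0.png")
def p6(x,y): return (210+(x+.5)/6-.5,140+(y+.5)/6-.5)
# floor upper-end of dividers 2..5 in top crop
px=[(258,157),(290,238),(328,331),(378,443)]; ys=[68,16,-44,-112]
W=np.array([onz("top",*p6(*p),0.069)[:2] for p in px]);print(W)
loc=np.array([[0.070*np.cos(np.pi/6),y/1000] for y in ys])
a,b=loc-loc.mean(0),W-W.mean(0)
yaw=np.arctan2((a[:,0]*b[:,1]-a[:,1]*b[:,0]).sum(),(a*b).sum())
R=np.array([[np.cos(yaw),-np.sin(yaw)],[np.sin(yaw),np.cos(yaw)]])
o=W.mean(0)-R@loc.mean(0);print("yaw",np.degrees(yaw),"deck o",o,"res",W-(loc@R.T+o))
# plate corners
c1,c2=[onz("top",*p6(*p),0.004)[:2] for p in((303,83),(455,438))]
print("plate edge",c1,c2,np.linalg.norm(c1-c2),np.degrees(np.arctan2(*(c1-c2)[::-1]))-90)
# sheet bottle: black mask near in top
hsv=cv2.cvtColor(t,cv2.COLOR_BGR2HSV);g=t.max(2)
m=np.zeros_like(g);m[170:192,364:382]=(g[170:192,364:382]<80)*255
cs=max(cv2.findContours(m,0,1)[0],key=cv2.contourArea);print("cap rect",cv2.minAreaRect(cs))
def b8(x,y): return (350+(x+.5)/8-.5,160+(y+.5)/8-.5)
print("cap ends",onz("top",*b8(176,118),.025),onz("top",*b8(206,200),.025))
q=[onz("top",*b8(*p),.030) for p in((168,247),(265,197),(325,305),(225,362))];print("glass",np.array(q))
for i in range(4):print(np.linalg.norm(q[i]-q[i-1]))
for n,p in(("remover",(321,213)),):print(n,onz("top",*p,.15))
print("oil",onz("top",287,161,.12)); print("grip",onz("top",*p6(126,330),.09))
```

```text
[[0.6262 0.2264]
 [0.5792 0.2073]
 [0.5258 0.1849]
 [0.4623 0.1559]]
yaw -66.74845867612112 deck o [0.541  0.2564] res [[-0.0012 -0.0012]
 [-0.0004  0.0003]
 [ 0.0013  0.0016]
 [ 0.0003 -0.0006]]
plate edge [0.6874 0.2091] [0.475  0.1169] 0.23154822556833496 -66.53709834886307
cap rect ((372.6379699707031, 179.15518188476562), (10.767128944396973, 3.9391934871673584), 66.80140686035156)
cap ends [ 0.6065 -0.1827  0.025 ] [ 0.5701 -0.195   0.025 ]
glass [[ 0.5484 -0.1776  0.03  ]
 [ 0.5704 -0.2199  0.03  ]
 [ 0.523  -0.2447  0.03  ]
 [ 0.4981 -0.2012  0.03  ]]
0.05551488299294867
0.04769203338984735
0.05349608696442176
0.05011335086142234
remover [ 0.4515 -0.0053  0.15  ]
oil [0.6296 0.1064 0.12  ]
grip [0.5224 0.2947 0.09  ]
```

```bash
cat >> h.py <<'E'
YAW=np.radians(-66.6);DO=np.array([0.541,0.2564,0.034])
def deckR(yaw=None):
    y=YAW if yaw is None else yaw
    xh=np.array([np.cos(y),np.sin(y),0]);yd=np.array([-np.sin(y),np.cos(y),0]);zu=np.array([0,0,1.])
    c,s=np.cos(np.pi/6),.5
    return np.stack([c*xh+s*zu,yd,-s*xh+c*zu],1)
def dk(x,y,z): return DO+deckR()@(np.array([x,y,z])/1000)
E
python3 - <<'E'
from h import *
for n,(x0,y0,w,h,s) in(("top",(210,140,90,100,6)),("side",(250,120,100,75,8))):
    im=cv2.imread(f"pics/{n}0.png");im=cv2.resize(im[y0:y0+h,x0:x0+w],None,fx=s,fy=s,interpolation=cv2.INTER_CUBIC)
    def P(p):
        q=proj(n,p);return tuple(int(v) for v in ((q-[x0,y0]+.5)*s))
    for y in(112,68,16,-44,-112):
        cv2.polylines(im,[np.array([P(dk(0,y,0)),P(dk(70,y,0)),P(dk(70,y,25)),P(dk(0,y,25))])],True,(0,0,255),1)
    cv2.imwrite(f"pics/ov_{n}.png",im)
x0,y0,s=330,225,8
im=cv2.imread("pics/side0.png")
im=cv2.resize(im[225:300,330:430],None,fx=8,fy=8,interpolation=cv2.INTER_CUBIC)
b=np.array([.535,-.211]);a=np.radians(22.5);X=np.array([np.cos(a),np.sin(a)]);Y=np.array([-X[1],X[0]])
def Q(x,y,z):
    q=proj("side",[*(b+X*x/1000+Y*y/1000),z/1000]);return ((q-[330,225]+.5)*8).astype(int)
for w,c in((39,(0,0,255)),(47,(255,0,0)),(55,(0,160,0))):
    cv2.polylines(im,[np.array([Q(-30,-w/2,30),Q(30,-w/2,30),Q(30,w/2,30),Q(-30,w/2,30)])],True,c,1)
cv2.polylines(im,[np.array([Q(36,-10,25),Q(80,-10,25),Q(80,10,25),Q(36,10,25)])],True,(0,0,255),1)
cv2.imwrite("pics/ov_b.png",im)
E
```

```text
(no output)
```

View pics/ov_top.png

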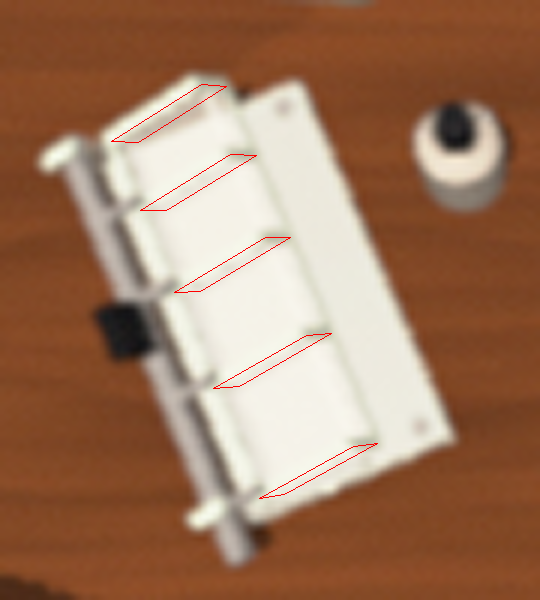

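View pics/ov_side.png

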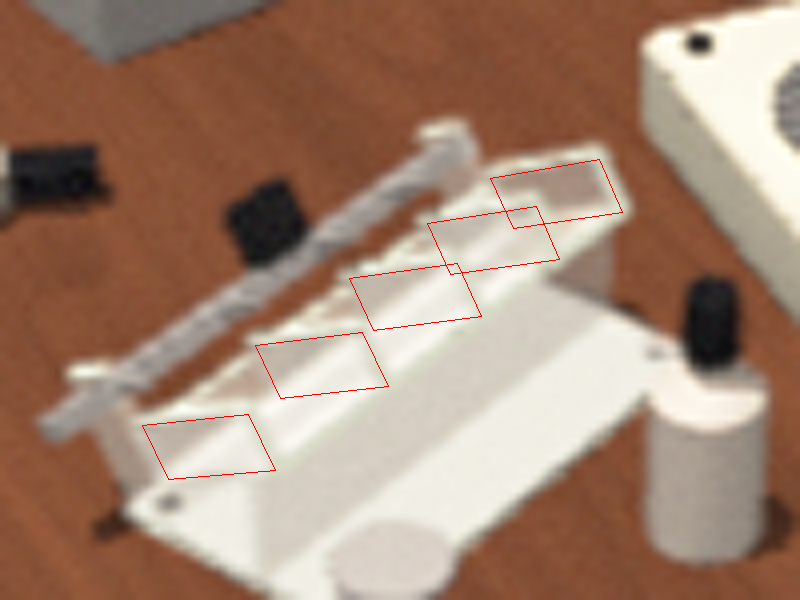

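View pics/ov_b.png

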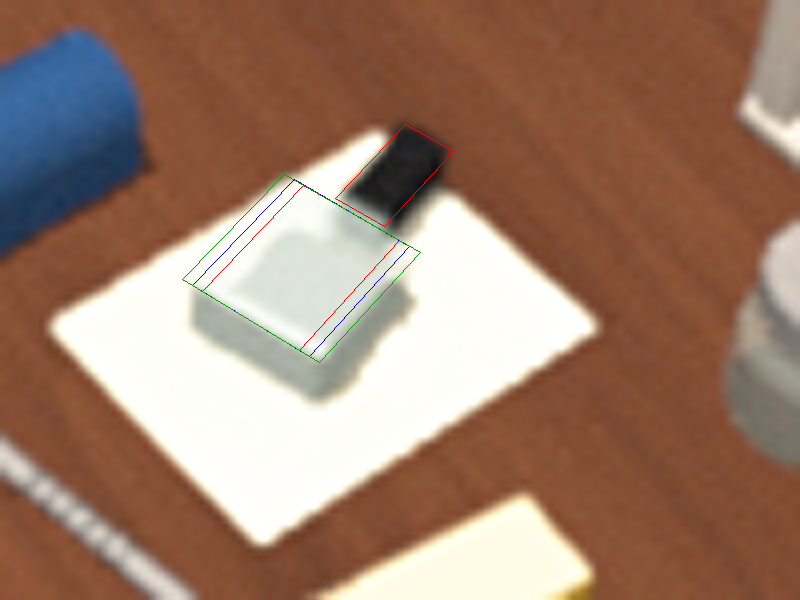

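```bash
cat >> h.py <<'E'
from scipy.spatial.transform import Rotation as Ro
def down(head):
    a=np.radians(head);x=np.array([np.cos(a),np.sin(a),0]);z=np.array([0,0,-1.]);return np.stack([x,np.cross(z,x),z],1)
def plan(p,R):
    s=readout.get_state();Rc=s["eef_rot"];p=np.asarray(p)
    d=Rc.T@(p-s["position"])*100;w=Ro.from_matrix(Rc.T@R).as_rotvec()
    d2=R.T@(p-s["position"])*100
    print("t",round(s["time"],2),"pos",s["position"],"q",s["joint_positions"],"F",s["force"],"gw",round(s["grip_width"],3))
    print("cur-axes cm",d,"| after-turn cm",d2,"rows>=",np.linalg.norm(d)/4.17,"| rotvec",w,"rows>=",np.linalg.norm(w)/.125)
E
python3 -c "
from h import *
plan([.585,-.190,.2],down(202.5))"
```

```text
t 0.1 pos [0.2933 0.5793 0.2176] q [-1.1285  0.6158 -0.0126  1.4247  0.0082  1.1034 -0.0404] F [-0.0626 -1.144  -0.4848] gw 0.999
cur-axes cm [-60.7655 -55.4541   1.894 ] | after-turn cm [  2.4927 -82.2306   1.7607] rows>= 19.733153646636403 | rotvec [-0.0022 -0.0009 -0.8613] rows>= 6.890703147057383
```

Request:
arm_command:
  steps:
    - {"wz": -0.12, "gripper": 1}
    - {"wz": -0.12}
    - {"wz": -0.12}
    - {"wz": -0.12}
    - {"wz": -0.12}
    - {"wz": -0.12}
    - {"wz": -0.12}

```text
invalid input at $.steps[0]: expected keys gripper, dx, dy, dz, wx, wy, wz
```

```bash
python3 -c "
from h import *
plan([.585,-.190,.2],down(202.5))"
```

```text
t 0.1 pos [0.2933 0.5793 0.2176] q [-1.1285  0.6158 -0.0126  1.4247  0.0082  1.1034 -0.0404] F [-0.0626 -1.144  -0.4848] gw 0.999
cur-axes cm [-60.7655 -55.4541   1.894 ] | after-turn cm [  2.4927 -82.2306   1.7607] rows>= 19.733153646636403 | rotvec [-0.0022 -0.0009 -0.8613] rows>= 6.890703147057383
```

Request:
arm_command:
  steps:
    - {"gripper": 1, "dx": 0, "dy": 0, "dz": 0, "wx": 0, "wy": 0, "wz": -0.12}
    - {"gripper": 1, "dx": 0, "dy": 0, "dz": 0, "wx": 0, "wy": 0, "wz": -0.12}
    - {"gripper": 1, "dx": 0, "dy": 0, "dz": 0, "wx": 0, "wy": 0, "wz": -0.12}
    - {"gripper": 1, "dx": 0, "dy": 0, "dz": 0, "wx": 0, "wy": 0, "wz": -0.12}
    - {"gripper": 1, "dx": 0, "dy": 0, "dz": 0, "wx": 0, "wy": 0, "wz": -0.12}
    - {"gripper": 1, "dx": 0, "dy": 0, "dz": 0, "wx": 0, "wy": 0, "wz": -0.12}
    - {"gripper": 1, "dx": 0, "dy": 0, "dz": 0, "wx": 0, "wy": 0, "wz": -0.12}
  force: 30

```text
time: 0.68
position: [0.2917, 0.5765, 0.2128]
eef_rot: [[-0.919, -0.394, -0.004], [-0.393, 0.919, -0.012], [0.008, -0.009, -1.0]]
force: [-0.1, -1.0, -0.7]
grip_width: 1.0
```

```bash
python3 -c "
from h import *
plan([.585,-.190,.2],down(202.5))"
```

```text
t 0.68 pos [0.2917 0.5765 0.2128] q [-0.9994  0.6303 -0.2436  1.4262  0.1593  1.1169  0.7055] F [-0.0835 -1.03   -0.6955] gw 1.0
cur-axes cm [  3.1876 -81.9911   2.0627] | after-turn cm [  2.2393 -82.0384   1.2796] rows>= 19.683208400618295 | rotvec [-0.0093 -0.0084  0.0117] rows>= 0.13725856284014396
```

Request:
arm_command:
  steps:
    - {"gripper": 1, "dx": 0.15, "dy": -4, "dz": 0, "wx": 0, "wy": 0, "wz": 0}
    - {"gripper": 1, "dx": 0.15, "dy": -4, "dz": 0, "wx": 0, "wy": 0, "wz": 0}
    - {"gripper": 1, "dx": 0.15, "dy": -4, "dz": 0, "wx": 0, "wy": 0, "wz": 0}
    - {"gripper": 1, "dx": 0.15, "dy": -4, "dz": 0, "wx": 0, "wy": 0, "wz": 0}
    - {"gripper": 1, "dx": 0.15, "dy": -4, "dz": 0, "wx": 0, "wy": 0, "wz": 0}
    - {"gripper": 1, "dx": 0.15, "dy": -4, "dz": 0, "wx": 0, "wy": 0, "wz": 0}
    - {"gripper": 1, "dx": 0.15, "dy": -4, "dz": 0, "wx": 0, "wy": 0, "wz": 0}
    - {"gripper": 1, "dx": 0.15, "dy": -4, "dz": 0, "wx": 0, "wy": 0, "wz": 0}
    - {"gripper": 1, "dx": 0.15, "dy": -4, "dz": 0, "wx": 0, "wy": 0, "wz": 0}
    - {"gripper": 1, "dx": 0.15, "dy": -4, "dz": 0, "wx": 0, "wy": 0, "wz": 0}

```text
time: 1.52
position: [0.4349, 0.1985, 0.2081]
eef_rot: [[-0.909, -0.417, -0.017], [-0.417, 0.909, -0.011], [0.02, -0.003, -1.0]]
force: [0.6, 0.1, 0.5]
grip_width: 1.002
```

```bash
python3 -c "
from h import *
plan([.585,-.190,.2],down(202.5))"
```

```text
t 1.52 pos [0.4349 0.1985 0.2081] q [-0.3033  0.382  -0.2374  1.8978  0.1141  0.895   1.4037] F [0.5512 0.0885 0.4525] gw 1.002
cur-axes cm [  2.5567 -41.5696   0.9911] | after-turn cm [  1.0052 -41.6399   0.813 ] rows>= 9.990399482920177 | rotvec [-0.0034 -0.02    0.0377] rows>= 0.342504131593513
```

Request:
arm_command:
  steps:
    - {"gripper": 1, "dx": 0.15, "dy": -4, "dz": 0, "wx": 0, "wy": 0, "wz": 0.004}
    - {"gripper": 1, "dx": 0.15, "dy": -4, "dz": 0, "wx": 0, "wy": 0, "wz": 0.004}
    - {"gripper": 1, "dx": 0.15, "dy": -4, "dz": 0, "wx": 0, "wy": 0, "wz": 0.004}
    - {"gripper": 1, "dx": 0.15, "dy": -4, "dz": 0, "wx": 0, "wy": 0, "wz": 0.004}
    - {"gripper": 1, "dx": 0.15, "dy": -4, "dz": 0, "wx": 0, "wy": 0, "wz": 0.004}
    - {"gripper": 1, "dx": 0.15, "dy": -4, "dz": 0, "wx": 0, "wy": 0, "wz": 0.004}
    - {"gripper": 1, "dx": 0.15, "dy": -4, "dz": 0, "wx": 0, "wy": 0, "wz": 0.004}
    - {"gripper": 1, "dx": 0.15, "dy": -4, "dz": 0, "wx": 0, "wy": 0, "wz": 0.004}
    - {"gripper": 1, "dx": 0.15, "dy": -4, "dz": 0, "wx": 0, "wy": 0, "wz": 0.004}
    - {"gripper": 1, "dx": 0.15, "dy": -3, "dz": 0, "wx": 0, "wy": 0, "wz": 0.004}

```text
time: 2.35
position: [0.5772, -0.1849, 0.2073]
eef_rot: [[-0.927, -0.375, -0.023], [-0.375, 0.927, -0.013], [0.026, -0.003, -1.0]]
force: [0.7, -0.5, 0.4]
grip_width: 1.001
```

```bash
python3 -c "
from h import *
plan([.585,-.190,.1],down(202.5))"
```

```text
t 2.35 pos [ 0.5772 -0.1849  0.2073] q [ 0.3503  0.5677 -0.1412  1.5545  0.1079  1.0456  2.1308] F [ 0.701  -0.5387  0.3545] gw 1.001
cur-axes cm [-0.8122 -0.7261 10.7178] | after-turn cm [-0.5306 -0.7665 10.7326] rows>= 2.583468190511041 | rotvec [-0.0033 -0.0257 -0.0078] rows>= 0.21656392320590045
```

Request:
arm_command:
  steps:
    - {"gripper": 0, "dx": -0.4, "dy": -0.4, "dz": 3.5, "wx": -0.003, "wy": -0.026, "wz": -0.008}
    - {"gripper": 0, "dx": -0.2, "dy": -0.3, "dz": 3.5, "wx": 0, "wy": 0, "wz": 0}
    - {"gripper": 0, "dx": 0, "dy": 0, "dz": 3.5, "wx": 0, "wy": 0, "wz": 0}
    - {"gripper": 0, "dx": 0, "dy": 0, "dz": 0, "wx": 0, "wy": 0, "wz": 0}

```text
time: 2.68
position: [0.5871, -0.2062, 0.0992]
eef_rot: [[-0.931, -0.365, 0.007], [-0.365, 0.931, -0.01], [-0.003, -0.012, -1.0]]
force: [-0.9, 0.9, -0.5]
grip_width: 0.76
```

```bash
python3 -c "
from h import *
plan([.585,-.190,.004],down(202.5))
cv2.imwrite('pics/s1.png',grab_frame('side'));t=grab_frame('top')
s=cv2.imread('pics/s1.png');a=cv2.resize(s[200:310,310:440],None,fx=6,fy=5);cv2.imwrite('pics/s1c.png',a)"
```

```text
t 2.68 pos [ 0.5871 -0.2062  0.0992] q [ 0.3756  0.6985 -0.1278  1.6471  0.1254  0.7941  2.1352] F [-0.8867  0.8962 -0.5184] gw 0.76
cur-axes cm [-0.3696  1.6977  9.4973] | after-turn cm [-0.431   1.5784  9.5153] rows>= 2.315332028601715 | rotvec [-0.0118  0.0032 -0.0186] rows>= 0.17791622430278906
```

View pics/s1c.png

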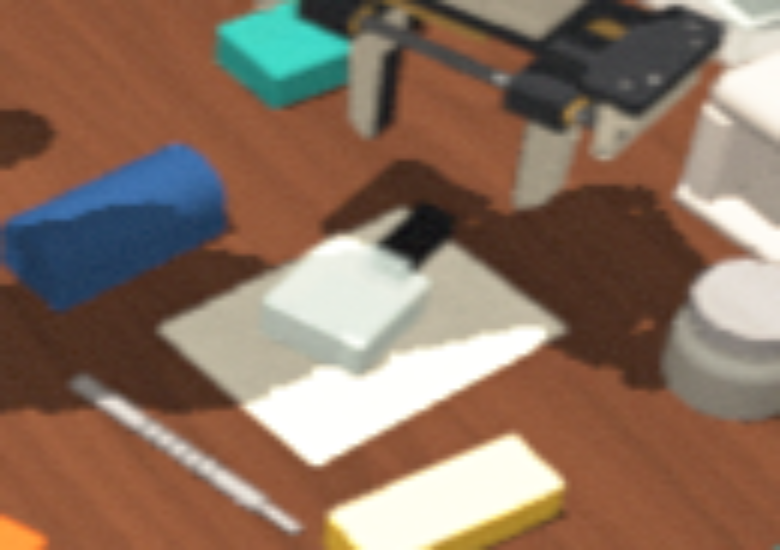

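Request:
arm_command:
  steps:
    - {"gripper": 0, "dx": -0.4, "dy": 1.6, "dz": 0, "wx": -0.012, "wy": 0.003, "wz": -0.019}
    - {"gripper": 0, "dx": 0, "dy": 0, "dz": 3, "wx": 0, "wy": 0, "wz": 0}
    - {"gripper": 0, "dx": 0, "dy": 0, "dz": 2, "wx": 0, "wy": 0, "wz": 0}
    - {"gripper": 0, "dx": 0, "dy": 0, "dz": 0, "wx": 0, "wy": 0, "wz": 0}

```text
time: 3.12
position: [0.5985, -0.1851, 0.0659]
eef_rot: [[-0.92, -0.391, 0.031], [-0.391, 0.92, -0.003], [-0.027, -0.015, -1.0]]
force: [-0.4, 0.7, 0.8]
grip_width: 0.499
```

```bash
python3 -c "
from h import *
plan([.585,-.190,.004],down(202.5))"
```

```text
t 3.12 pos [ 0.5985 -0.1851  0.0659] q [ 0.3483  0.7403 -0.1346  1.6774  0.1334  0.702   2.1223] F [-0.4145  0.7058  0.7883] gw 0.499
cur-axes cm [1.6055 0.1673 6.1438] | after-turn cm [1.4384 0.0616 6.187 ] rows>= 1.5233311502354545 | rotvec [-0.0148  0.0273  0.0095] rows>= 0.2596474941684862
```

Request:
arm_command:
  steps:
    - {"gripper": 0, "dx": 1.5, "dy": 0.1, "dz": 0, "wx": -0.015, "wy": 0.027, "wz": 0.009}
    - {"gripper": 0, "dx": 0, "dy": 0, "dz": 0, "wx": 0, "wy": 0, "wz": 0}
    - {"gripper": 0, "dx": 0, "dy": 0, "dz": 0, "wx": 0, "wy": 0, "wz": 0}

```text
time: 3.37
position: [0.5889, -0.185, 0.0727]
eef_rot: [[-0.921, -0.39, 0.01], [-0.39, 0.921, 0.001], [-0.01, -0.003, -1.0]]
force: [0.3, 0.0, -0.7]
grip_width: 0.498
```

```bash
python3 -c "
from h import *
plan([.585,-.190,.004],down(202.5))"
```

```text
t 3.37 pos [ 0.5889 -0.185   0.0727] q [ 0.3531  0.728  -0.1365  1.68    0.13    0.7333  2.1264] F [ 0.2828  0.0278 -0.7039] gw 0.498
cur-axes cm [ 0.6183 -0.2932  6.8665] | after-turn cm [ 0.5504 -0.3152  6.8713] rows>= 1.654803172760889 | rotvec [-0.0025  0.0095  0.008 ] rows>= 0.1017054275460028
```

Request:
arm_command:
  steps:
    - {"gripper": 0, "dx": 0.4, "dy": -0.3, "dz": 1.5, "wx": 0, "wy": 0.01, "wz": 0.008}
    - {"gripper": 0, "dx": 0.1, "dy": 0, "dz": 1.5, "wx": 0, "wy": 0.005, "wz": 0}
    - {"gripper": 0, "dx": 0.1, "dy": 0, "dz": 1.2, "wx": 0, "wy": 0.005, "wz": 0}
    - {"gripper": 0, "dx": 0, "dy": 0, "dz": 0, "wx": 0, "wy": 0, "wz": 0}
    - {"gripper": 0, "dx": 0, "dy": 0, "dz": 0, "wx": 0, "wy": 0, "wz": 0}

```text
time: 3.78
position: [0.5888, -0.189, 0.0312]
eef_rot: [[-0.923, -0.385, -0.0], [-0.385, 0.923, -0.008], [0.003, -0.008, -1.0]]
force: [0.3, 1.2, -0.4]
grip_width: 0.499
```

```bash
python3 -c "
from h import *
plan([.585,-.190,.004],down(202.5))"
```

```text
t 3.78 pos [ 0.5888 -0.189   0.0312] q [ 0.3402  0.789  -0.1155  1.6942  0.1462  0.665   2.1093] F [ 0.2964  1.1656 -0.4035] gw 0.499
cur-axes cm [0.3786 0.0756 2.7234] | after-turn cm [0.3879 0.054  2.7226] rows>= 0.6596260706608231 | rotvec [-0.0076 -0.0034  0.0023] rows>= 0.06916626439398242
```

Request:
arm_command:
  steps:
    - {"gripper": 0, "dx": 0.3, "dy": 0.1, "dz": 0.9, "wx": -0.007, "wy": 0, "wz": 0}
    - {"gripper": 0, "dx": 0.1, "dy": 0, "dz": 0.9, "wx": 0, "wy": 0, "wz": 0}
    - {"gripper": 0, "dx": 0, "dy": 0, "dz": 0.8, "wx": 0, "wy": 0, "wz": 0}
    - {"gripper": 0, "dx": 0, "dy": 0, "dz": 0, "wx": 0, "wy": 0, "wz": 0}
    - {"gripper": 0, "dx": 0, "dy": 0, "dz": 0, "wx": 0, "wy": 0, "wz": 0}

```text
time: 4.2
position: [0.5834, -0.1898, 0.001]
eef_rot: [[-0.923, -0.384, -0.006], [-0.384, 0.923, -0.0], [0.005, 0.002, -1.0]]
force: [1.3, -0.1, -0.3]
grip_width: 0.5
```

```bash
python3 -c "
from h import *
plan([.585,-.190,.004],down(202.5))
t=grab_frame('top');crop(t,330,150,110,80,7,'pics/t2.png');t=grab_frame('side');crop(t,330,205,110,80,7,'pics/s2.png')"
```

```text
t 4.2 pos [ 0.5834 -0.1898  0.001 ] q [ 0.346   0.8311 -0.1138  1.7136  0.1501  0.6107  2.1109] F [ 1.2846 -0.1443 -0.2531] gw 0.5
cur-axes cm [-0.14   -0.0791 -0.3008] | after-turn cm [-0.1418 -0.0794 -0.2999] rows>= 0.0817919623218441 | rotvec [ 0.0018 -0.0053  0.0019] rows>= 0.04725432344944709
```

View pics/s2.png

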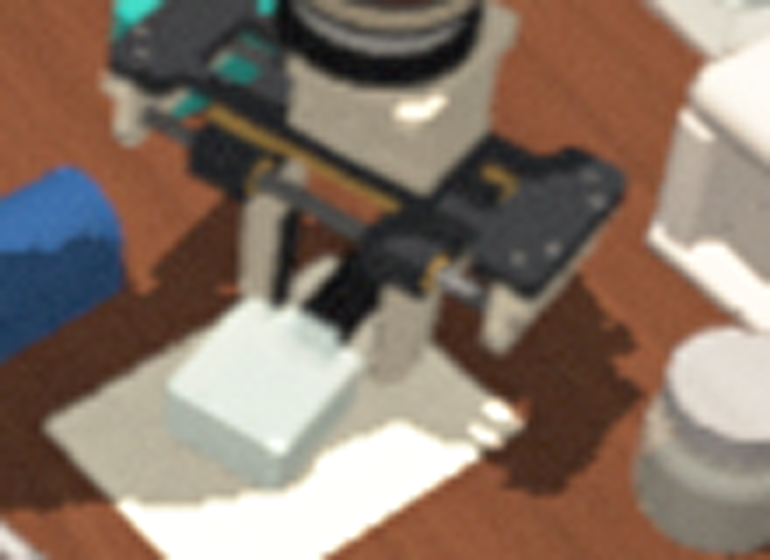

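Request:
arm_command:
  steps:
    - {"gripper": 0, "dx": -0.1, "dy": -0.1, "dz": -0.3, "wx": 0.002, "wy": -0.005, "wz": 0}
    - {"gripper": -1, "dx": 0, "dy": 0, "dz": 0, "wx": 0, "wy": 0, "wz": 0}
    - {"gripper": -1, "dx": 0, "dy": 0, "dz": 0, "wx": 0, "wy": 0, "wz": 0}
    - {"gripper": -1, "dx": 0, "dy": 0, "dz": 0, "wx": 0, "wy": 0, "wz": 0}
    - {"gripper": -1, "dx": 0, "dy": 0, "dz": 0, "wx": 0, "wy": 0, "wz": 0}
    - {"gripper": -1, "dx": 0, "dy": 0, "dz": 0, "wx": 0, "wy": 0, "wz": 0}
    - {"gripper": -1, "dx": 0, "dy": 0, "dz": 0, "wx": 0, "wy": 0, "wz": 0}
  force: 30

```text
time: 4.88
position: [0.5867, -0.1906, 0.007]
eef_rot: [[-0.923, -0.385, 0.005], [-0.385, 0.923, -0.002], [-0.004, -0.003, -1.0]]
force: [-0.2, -0.8, -1.4]
grip_width: 0.215
```

```bash
python3 -c "
from h import *
plan([.585,-.190,.004],down(202.5))"
```

```text
t 4.88 pos [ 0.5867 -0.1906  0.007 ] q [ 0.3483  0.8222 -0.1163  1.7114  0.149   0.6111  2.1128] F [-0.2425 -0.7707 -1.4297] gw 0.215
cur-axes cm [0.1351 0.126  0.3005] | after-turn cm [0.1341 0.1246 0.3015] rows>= 0.08459625355003855 | rotvec [-0.0035  0.0042  0.0021] rows>= 0.04689861431966263
```

```bash
cat >> h.py <<'E'
BX,BZ=55.6,6.5
def rackR():
    D=deckR();return np.stack([-D[:,0],D[:,1],-D[:,2]],1)
def bt(bx,by,bz): return dk(bx+BX,by,bz+BZ)
def where():
    s=readout.get_state();D=deckR();q=D.T@(s["position"]-DO)*1000-[BX,0,BZ]
    e=Ro.from_matrix(s["eef_rot"].T@rackR()).as_rotvec()
    print("t",round(s["time"],2),"bottle origin in deck mm",q,"rot err",e,"F deck",D.T@s["force"],"q",s["joint_positions"],"gw",round(s["grip_width"],3))
E
python3 -c "
from h import *
D=deckR();print(D.T@(np.array([.5224,.2947,.09])-DO))
p,e=tri((210+126/6,140+330/6),(250+265/8,125+183/8));print(p,e,D.T@(p-DO))
for y in(90,42,-14,-78):print(bt(48,y,45),bt(30,y,0))
plan(bt(48,90,60),rackR())"
```

```text
[-0.0088 -0.0019  0.0698]
[0.5236 0.2951 0.0785] 0.0009580026375076562 [-0.0145 -0.0006  0.0598]
[0.649  0.2334 0.1304] [0.6517 0.2271 0.0824]
[0.605  0.2144 0.1304] [0.6077 0.208  0.0824]
[0.5536 0.1921 0.1304] [0.5563 0.1858 0.0824]
[0.4948 0.1667 0.1304] [0.4976 0.1604 0.0824]
t 4.88 pos [ 0.5867 -0.1906  0.007 ] q [ 0.3483  0.8222 -0.1163  1.7114  0.149   0.6111  2.1128] F [-0.2425 -0.7707 -1.4297] gw 0.215
cur-axes cm [-22.1087  37.4511 -13.6751] | after-turn cm [ 25.3937  22.5584 -30.4083] rows>= 10.932692548884644 | rotvec [ 0.4072 -0.4064  1.5178] rows>= 12.985641780508521
```

Request:
arm_command:
  steps:
    - {"gripper": -1, "dx": 0, "dy": 0, "dz": -1, "wx": 0, "wy": 0, "wz": 0}
    - {"gripper": -1, "dx": 0, "dy": 0, "dz": -2, "wx": 0, "wy": 0, "wz": 0}
    - {"gripper": -1, "dx": 0, "dy": 0, "dz": -3, "wx": 0, "wy": 0, "wz": 0}
    - {"gripper": -1, "dx": 0, "dy": 0, "dz": -3, "wx": 0, "wy": 0, "wz": 0}
    - {"gripper": -1, "dx": 0, "dy": 0, "dz": -3, "wx": 0, "wy": 0, "wz": 0}
    - {"gripper": -1, "dx": 0, "dy": 0, "dz": -3, "wx": 0, "wy": 0, "wz": 0}
    - {"gripper": -1, "dx": 0, "dy": 0, "dz": -3, "wx": 0, "wy": 0, "wz": 0.05}
    - {"gripper": -1, "dx": 0, "dy": 0, "dz": -3, "wx": 0, "wy": 0, "wz": 0.1}
    - {"gripper": -1, "dx": 0, "dy": 0, "dz": -2, "wx": 0, "wy": 0, "wz": 0.12}
    - {"gripper": -1, "dx": 0, "dy": 0, "dz": 0, "wx": 0, "wy": 0, "wz": 0.12}

```text
time: 5.72
position: [0.5832, -0.1896, 0.2513]
eef_rot: [[-1.0, 0.009, 0.001], [0.009, 1.0, 0.002], [-0.001, 0.002, -1.0]]
force: [1.1, 0.1, -0.2]
grip_width: 0.217
```

```bash
python3 -c "
from h import *
plan(bt(48,90,60),rackR());where()
t=grab_frame('top');crop(t,310,130,130,100,6,'pics/t3.png');t=grab_frame('side');crop(t,300,160,130,100,6,'pics/s3.png')"
```

```text
t 5.72 pos [ 0.5832 -0.1896  0.2513] q [ 0.309   0.5284 -0.0484  1.4894  0.0251  1.124   1.8178] F [ 1.1345  0.0628 -0.232 ] gw 0.217
cur-axes cm [-5.8747 43.0348 10.8642] | after-turn cm [37.4059 22.8443 -9.1365] rows>= 10.73671585788539 | rotvec [ 0.3035 -0.4638  1.1249] rows>= 10.032298025807457
t 5.72 bottle origin in deck mm [ 422.0592 -138.4433  -31.3647] rot err [ 0.3035 -0.4638  1.1249] F deck [ 0.2243  1.0661 -0.3973] q [ 0.309   0.5284 -0.0484  1.4894  0.0251  1.124   1.8178] gw 0.217
```

View pics/s3.png

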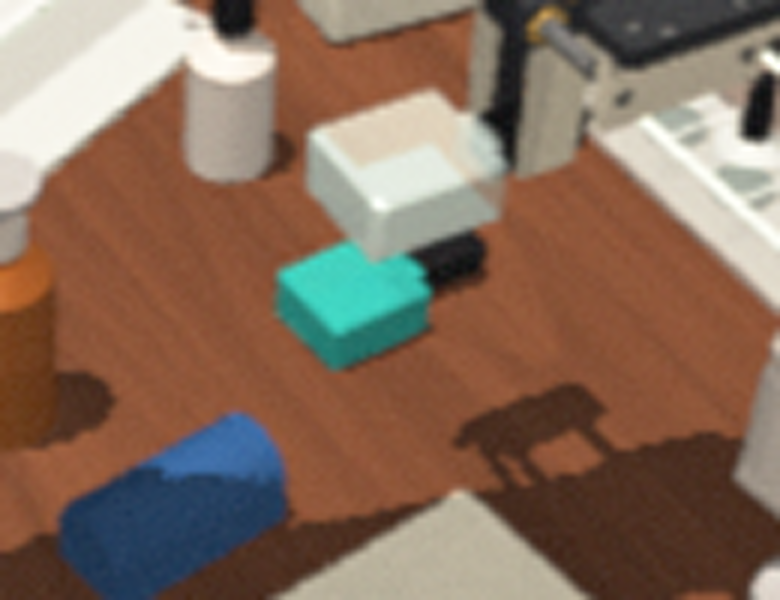

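Request:
arm_command:
  steps:
    - {"gripper": -1, "dx": 0, "dy": 0, "dz": 0, "wx": 0, "wy": 0, "wz": 0.118}
    - {"gripper": -1, "dx": 0, "dy": 0, "dz": 0, "wx": 0, "wy": 0, "wz": 0.118}
    - {"gripper": -1, "dx": 0, "dy": 0, "dz": 0, "wx": 0, "wy": 0, "wz": 0.118}
    - {"gripper": -1, "dx": 0, "dy": 0, "dz": 0, "wx": 0, "wy": 0, "wz": 0.118}
    - {"gripper": -1, "dx": 0, "dy": 0, "dz": 0, "wx": 0, "wy": 0, "wz": 0.118}
    - {"gripper": -1, "dx": 0, "dy": 0, "dz": 0, "wx": 0, "wy": 0, "wz": 0.118}
    - {"gripper": -1, "dx": 0, "dy": 0, "dz": 0, "wx": 0, "wy": 0, "wz": 0.118}
    - {"gripper": -1, "dx": 0, "dy": 0, "dz": 0, "wx": 0, "wy": 0, "wz": 0.118}
    - {"gripper": -1, "dx": 0, "dy": 0, "dz": 0, "wx": 0, "wy": 0, "wz": 0.118}
    - {"gripper": -1, "dx": 0, "dy": 0, "dz": 0, "wx": 0, "wy": 0, "wz": 0.05}

```text
time: 6.65
position: [0.5715, -0.1857, 0.2368]
eef_rot: [[-0.425, 0.904, -0.033], [0.905, 0.426, 0.011], [0.024, -0.025, -0.999]]
force: [-0.2, -0.3, 0.0]
grip_width: 0.21
```

```bash
python3 -c "
from h import *
plan(bt(48,90,110),rackR())"
```

```text
t 6.65 pos [ 0.5715 -0.1857  0.2368] q [ 0.1307  0.5466  0.2453  1.5211 -0.1399  1.1262  0.8462] F [-0.1507 -0.2827  0.0047] gw 0.21
cur-axes cm [37.7451 25.0937  5.3034] | after-turn cm [ 35.9646  23.7615 -14.9816] rows>= 10.943530588403464 | rotvec [-0.0165 -0.5474  0.0374] rows>= 4.391785110687735
```

Request:
arm_command:
  steps:
    - {"gripper": -1, "dx": 2, "dy": 1.4, "dz": 0, "wx": 0, "wy": 0, "wz": 0}
    - {"gripper": -1, "dx": 3.4, "dy": 2.3, "dz": 0, "wx": 0, "wy": 0, "wz": 0}
    - {"gripper": -1, "dx": 3.4, "dy": 2.3, "dz": 0, "wx": 0, "wy": 0, "wz": 0}
    - {"gripper": -1, "dx": 3.4, "dy": 2.3, "dz": 0, "wx": 0, "wy": 0, "wz": 0}
    - {"gripper": -1, "dx": 3.4, "dy": 2.3, "dz": 0, "wx": 0, "wy": 0, "wz": 0}
    - {"gripper": -1, "dx": 3.4, "dy": 2.3, "dz": 0, "wx": 0, "wy": 0, "wz": 0}
    - {"gripper": -1, "dx": 3.4, "dy": 2.3, "dz": 0, "wx": 0, "wy": 0, "wz": 0}
    - {"gripper": -1, "dx": 3.4, "dy": 2.3, "dz": 0, "wx": 0, "wy": 0, "wz": 0}
    - {"gripper": -1, "dx": 3.4, "dy": 2.3, "dz": 0, "wx": 0, "wy": 0, "wz": 0}
    - {"gripper": -1, "dx": 3, "dy": 2, "dz": 0, "wx": 0, "wy": 0, "wz": 0}

```text
time: 7.48
position: [0.6201, 0.1947, 0.2224]
eef_rot: [[-0.433, 0.899, -0.066], [0.901, 0.434, -0.001], [0.028, -0.06, -0.998]]
force: [-0.4, 0.4, 0.1]
grip_width: 0.213
```

```bash
python3 -c "
from h import *
plan(bt(48,90,110),rackR())"
```

```text
t 7.48 pos [0.6201 0.1947 0.2224] q [-0.4412  0.6527  0.2098  1.3577 -0.1533  1.2101  0.2386] F [-0.4296  0.3843  0.0866] gw 0.213
cur-axes cm [5.3827 4.622  3.4528] | after-turn cm [6.6837 4.1852 0.2668] rows>= 1.8921771142887873 | rotvec [-0.0484 -0.5498  0.0556] rows>= 4.437712843977619
```

Request:
arm_command:
  steps:
    - {"gripper": -1, "dx": 1, "dy": 0.8, "dz": 0, "wx": -0.01, "wy": -0.11, "wz": 0.011}
    - {"gripper": -1, "dx": 1, "dy": 0.8, "dz": 0, "wx": -0.01, "wy": -0.11, "wz": 0.011}
    - {"gripper": -1, "dx": 1, "dy": 0.8, "dz": 0, "wx": -0.01, "wy": -0.11, "wz": 0.011}
    - {"gripper": -1, "dx": 0.5, "dy": 0.5, "dz": 0, "wx": -0.01, "wy": -0.11, "wz": 0.011}
    - {"gripper": -1, "dx": 0, "dy": 0, "dz": 0, "wx": -0.01, "wy": -0.1, "wz": 0.011}
    - {"gripper": -1, "dx": 0, "dy": 0, "dz": 0, "wx": 0, "wy": 0, "wz": 0}
    - {"gripper": -1, "dx": 0, "dy": 0, "dz": 0, "wx": 0, "wy": 0, "wz": 0}

```text
time: 8.07
position: [0.6253, 0.2543, 0.2038]
eef_rot: [[-0.384, 0.901, 0.203], [0.774, 0.434, -0.461], [-0.503, -0.02, -0.864]]
force: [0.7, -1.4, -0.1]
grip_width: 0.21
```

```bash
python3 -c "
from h import *
plan(bt(48,90,60),rackR());where()
t=grab_frame('top');crop(t,200,120,130,100,6,'pics/t4.png');t=grab_frame('side');crop(t,250,90,130,100,6,'pics/s4.png')"
```

```text
t 8.07 pos [0.6253 0.2543 0.2038] q [-0.8907  0.7684  0.4622  1.3757  0.2306  1.1309 -0.1879] F [ 0.7156 -1.388  -0.0512] gw 0.21
cur-axes cm [1.1556 1.3748 6.2813] | after-turn cm [1.1914 1.3412 6.2819] rows>= 1.5666633002089638 | rotvec [0.0031 0.0041 0.0454] rows>= 0.36589915436788145
t 8.07 bottle origin in deck mm [ 59.9138  76.5883 122.8186] rot err [0.0031 0.0041 0.0454] F deck [ 1.3238  0.1055 -0.8234] q [-0.8907  0.7684  0.4622  1.3757  0.2306  1.1309 -0.1879] gw 0.21
```

View pics/s4.png

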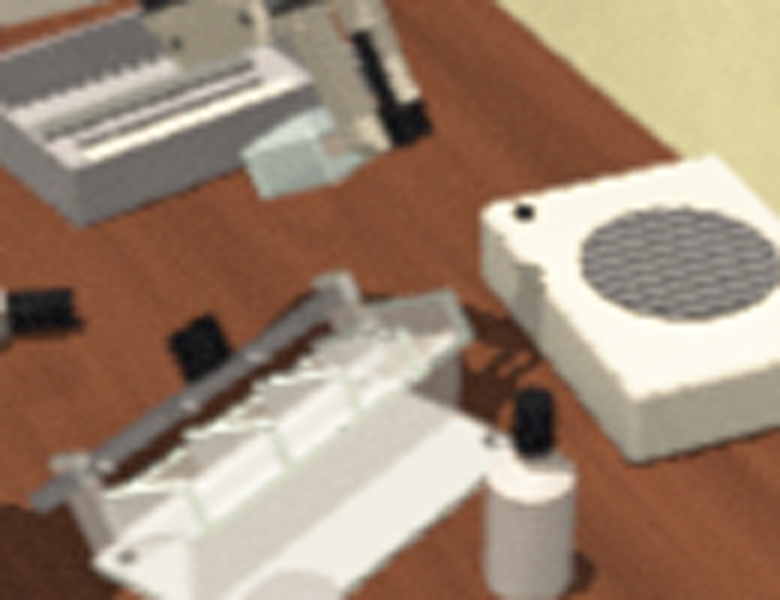

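View pics/t4.png

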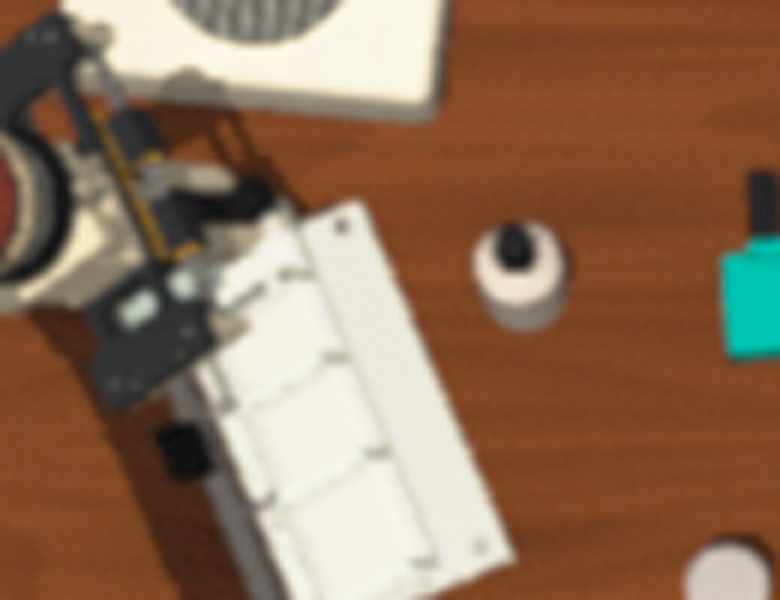

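Request:
arm_command:
  steps:
    - {"gripper": -1, "dx": 0.6, "dy": 0.7, "dz": 2, "wx": 0, "wy": 0, "wz": 0.03}
    - {"gripper": -1, "dx": 0.4, "dy": 0.6, "dz": 2, "wx": 0, "wy": 0, "wz": 0.015}
    - {"gripper": -1, "dx": 0, "dy": 0, "dz": 1, "wx": 0, "wy": 0, "wz": 0}
    - {"gripper": -1, "dx": 0, "dy": 0, "dz": 0, "wx": 0, "wy": 0, "wz": 0}
    - {"gripper": -1, "dx": 0, "dy": 0, "dz": 0, "wx": 0, "wy": 0, "wz": 0}

```text
time: 8.58
position: [0.6507, 0.2289, 0.1608]
eef_rot: [[-0.323, 0.926, 0.197], [0.804, 0.378, -0.459], [-0.499, 0.01, -0.866]]
force: [0.7, 0.1, 0.2]
grip_width: 0.213
```

```bash
python3 -c "
from h import *
plan(bt(48,90,38),rackR());where()
t=grab_frame('top');crop(t,200,120,100,80,8,'pics/t5.png');t=grab_frame('side');crop(t,265,100,100,75,8,'pics/s5.png')"
```

```text
t 8.58 pos [0.6507 0.2289 0.1608] q [-0.8381  0.8259  0.4687  1.3908  0.2108  1.0434 -0.2255] F [0.6823 0.0965 0.1779] gw 0.213
cur-axes cm [ 1.9361 -0.0134  3.0915] | after-turn cm [1.9384 0.0266 3.09  ] rows>= 0.8747567195369153 | rotvec [-0.0014 -0.0008 -0.0229] rows>= 0.1837353385465472
t 8.58 bottle origin in deck mm [67.3836 89.7339 68.8999] rot err [-0.0014 -0.0008 -0.0229] F deck [0.2469 0.6645 0.0628] q [-0.8381  0.8259  0.4687  1.3908  0.2108  1.0434 -0.2255] gw 0.213
```

View pics/s5.png

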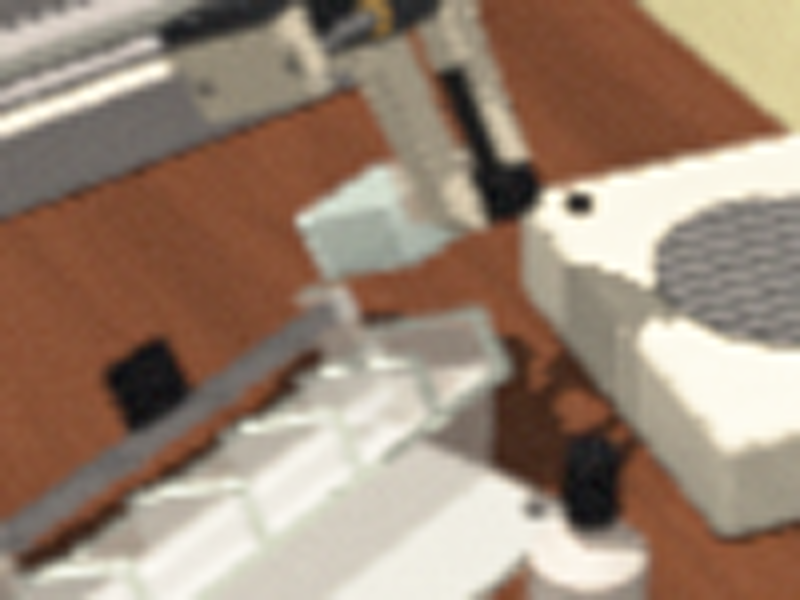

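View pics/t5.png

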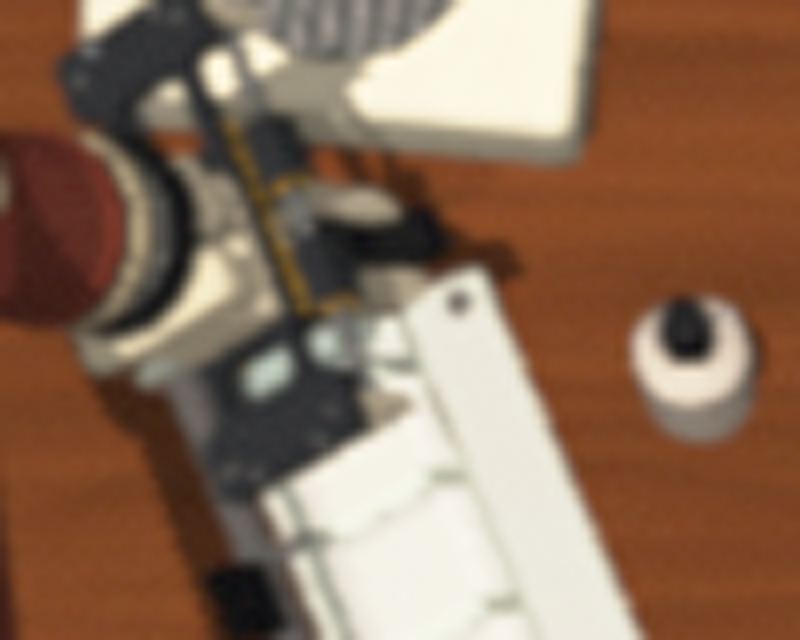

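Request:
arm_command:
  steps:
    - {"gripper": -1, "dx": 0.9, "dy": 0, "dz": 0.6, "wx": 0, "wy": 0, "wz": -0.015}
    - {"gripper": -1, "dx": 0.7, "dy": 0, "dz": 0.6, "wx": 0, "wy": 0, "wz": -0.005}
    - {"gripper": -1, "dx": 0.2, "dy": 0, "dz": 0.4, "wx": 0, "wy": 0, "wz": 0}
    - {"gripper": -1, "dx": 0, "dy": 0, "dz": 0, "wx": 0, "wy": 0, "wz": 0}
    - {"gripper": -1, "dx": 0, "dy": 0, "dz": 0, "wx": 0, "wy": 0, "wz": 0}

```text
time: 9.1
position: [0.6479, 0.2399, 0.1389]
eef_rot: [[-0.345, 0.917, 0.202], [0.797, 0.399, -0.453], [-0.496, 0.005, -0.868]]
force: [-0.4, 0.0, -0.7]
grip_width: 0.213
```

```bash
python3 -c "
from h import *
plan(bt(48,90,38),rackR());where()
t=grab_frame('top');crop(t,200,120,100,80,8,'pics/t6.png');t=grab_frame('side');crop(t,265,100,100,75,8,'pics/s6.png')"
```

```text
t 9.1 pos [0.6479 0.2399 0.1389] q [-0.8477  0.8501  0.4583  1.4037  0.21    1.0097 -0.2316] F [-0.3728  0.0146 -0.6863] gw 0.213
cur-axes cm [-0.1383 -0.163   1.7535] | after-turn cm [-0.1308 -0.1541  1.7549] rows>= 0.42362564393852514 | rotvec [ 0.0051 -0.0043 -0.0002] rows>= 0.05293822672859515
t 9.1 bottle origin in deck mm [46.6919 91.5413 55.5491] rot err [ 0.0051 -0.0043 -0.0002] F deck [-0.4829 -0.3363 -0.5136] q [-0.8477  0.8501  0.4583  1.4037  0.21    1.0097 -0.2316] gw 0.213
```

View pics/s6.png

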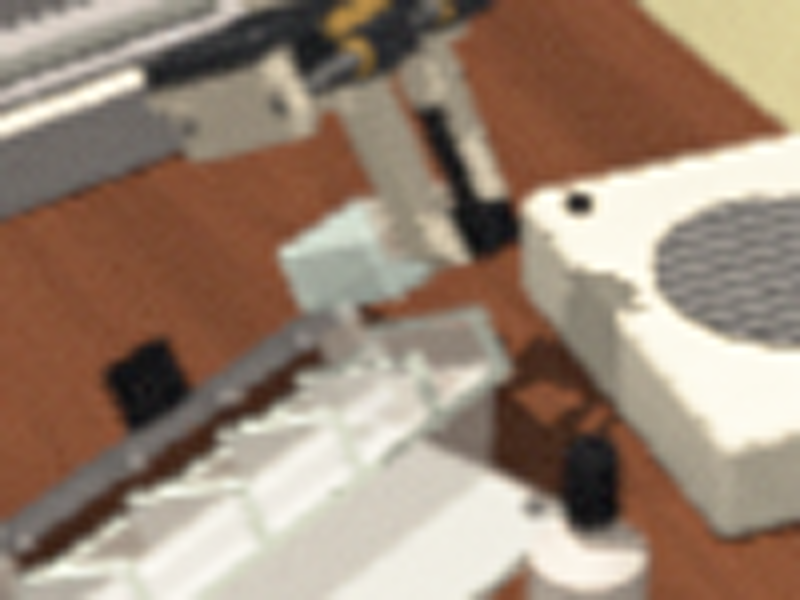

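```bash
python3 -c "
from h import *
def C(p,x0,y0): return (proj('side',p)-[x0,y0]+.5)*8
for w in(39,47,55):
  for a in((-30,-1,0),(-30,-1,30),(-30,1,30)):
    print(w,a,C(dk(46.7+a[0],91.5+a[1]*w/2,55.5+a[2]),265,100))
"
```

```text
39 (-30, -1, 0) [309.894  311.8216]
39 (-30, -1, 30) [281.3172 248.5241]
39 (-30, 1, 30) [339.3646 209.8228]
47 (-30, -1, 0) [303.9253 315.9362]
47 (-30, -1, 30) [275.2579 252.564 ]
47 (-30, 1, 30) [345.2145 205.9225]
55 (-30, -1, 0) [297.937  320.0642]
55 (-30, -1, 30) [269.1786 256.6172]
55 (-30, 1, 30) [351.0454 202.0349]
```

View pics/t6.png

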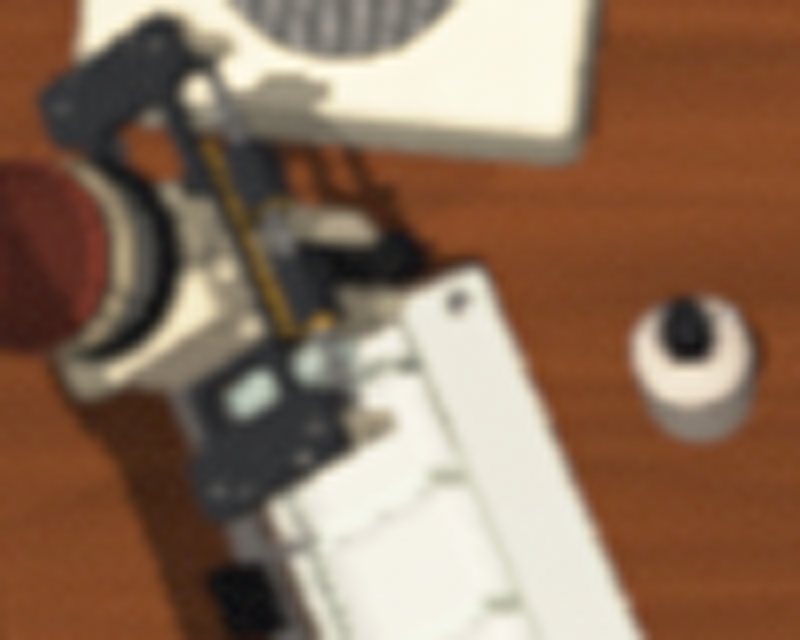

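Request:
arm_command:
  steps:
    - {"gripper": -1, "dx": -0.2, "dy": -0.15, "dz": 0.6, "wx": 0.005, "wy": -0.004, "wz": 0}
    - {"gripper": -1, "dx": 0, "dy": 0, "dz": 0.6, "wx": 0, "wy": 0, "wz": 0}
    - {"gripper": -1, "dx": 0, "dy": 0, "dz": 0.4, "wx": 0, "wy": 0, "wz": 0}
    - {"gripper": -1, "dx": 0, "dy": 0, "dz": 0, "wx": 0, "wy": 0, "wz": 0}

```text
time: 9.53
position: [0.6511, 0.2293, 0.1258]
eef_rot: [[-0.343, 0.918, 0.2], [0.795, 0.397, -0.459], [-0.501, 0.001, -0.866]]
force: [0.2, 0.3, -0.3]
grip_width: 0.21
```

```bash
python3 -c "
from h import *
where()"
```

```text
t 9.53 bottle origin in deck mm [49.7577 90.3148 38.7051] rot err [ 0.0008  0.0009 -0.0011] F deck [-0.3416  0.3044 -0.1574] q [-0.8361  0.8645  0.4601  1.4194  0.2132  0.9812 -0.2322] gw 0.21
```

Request:
arm_command:
  steps:
    - {"gripper": -1, "dx": 0.1, "dy": 0, "dz": 0.4, "wx": 0, "wy": 0, "wz": 0}
    - {"gripper": -1, "dx": 0, "dy": 0, "dz": 0.4, "wx": 0, "wy": 0, "wz": 0}
    - {"gripper": -1, "dx": 0, "dy": 0, "dz": 0.3, "wx": 0, "wy": 0, "wz": 0}
    - {"gripper": -1, "dx": 0, "dy": 0, "dz": 0.2, "wx": 0, "wy": 0, "wz": 0}

```text
time: 9.87
position: [0.6544, 0.2238, 0.1144]
eef_rot: [[-0.341, 0.918, 0.201], [0.795, 0.396, -0.459], [-0.501, 0.003, -0.865]]
force: [-3.0, 2.3, 7.5]
grip_width: 0.212
```

```bash
python3 -c "
from h import *
where()"
```

```text
t 9.87 bottle origin in deck mm [49.5498 91.1031 25.6611] rot err [ 0.0023  0.0011 -0.0025] F deck [ 0.8999 -1.8927  8.1036] q [-0.8274  0.8773  0.4594  1.4295  0.2136  0.9548 -0.2343] gw 0.212
```

Request:
arm_command:
  steps:
    - {"gripper": -1, "dx": 0, "dy": -0.1, "dz": 0.3, "wx": 0, "wy": 0, "wz": 0}
    - {"gripper": -1, "dx": 0, "dy": 0, "dz": 0.2, "wx": 0, "wy": 0, "wz": 0}

```text
time: 10.03
position: [0.6551, 0.2225, 0.1131]
eef_rot: [[-0.34, 0.918, 0.203], [0.796, 0.397, -0.457], [-0.5, 0.006, -0.866]]
force: [-4.6, 2.1, 6.5]
grip_width: 0.211
```

```bash
python3 -c "
from h import *
where()
t=grab_frame('side');crop(t,265,100,100,75,8,'pics/s7.png')"
```

```text
t 10.03 bottle origin in deck mm [50.1479 91.2599 23.73  ] rot err [ 0.0051  0.0003 -0.0037] F deck [-0.0388 -3.3944  7.534 ] q [-0.8259  0.8775  0.4598  1.4338  0.214   0.9468 -0.235 ] gw 0.211
```

View pics/s7.png

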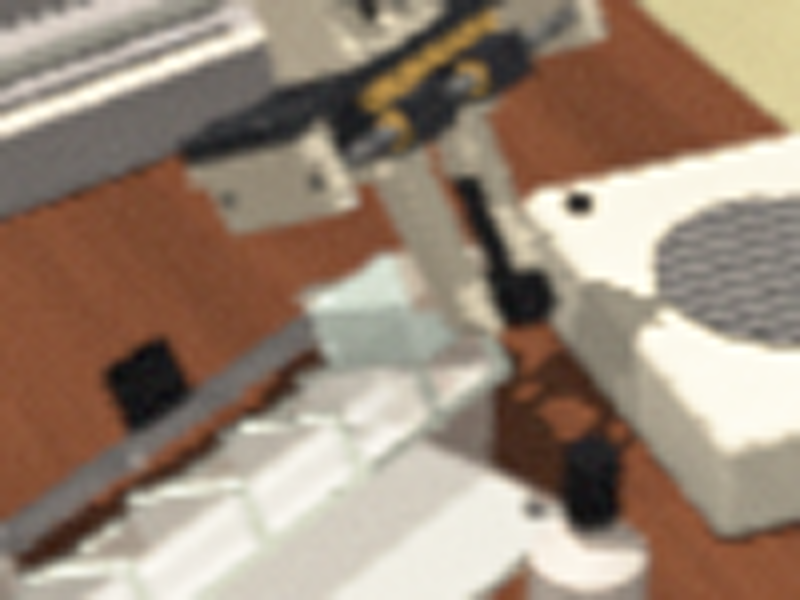

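Request:
arm_command:
  steps:
    - {"gripper": -1, "dx": 0, "dy": 0, "dz": -1, "wx": 0.003, "wy": 0, "wz": 0}
    - {"gripper": -1, "dx": 0, "dy": 0, "dz": -1, "wx": 0, "wy": 0, "wz": 0}
    - {"gripper": -1, "dx": 0.1, "dy": -1, "dz": 0, "wx": 0, "wy": 0, "wz": 0}
    - {"gripper": -1, "dx": 0, "dy": -1.5, "dz": 0, "wx": 0, "wy": 0, "wz": 0}
    - {"gripper": -1, "dx": 0, "dy": -1.2, "dz": 0, "wx": 0, "wy": 0, "wz": 0}
    - {"gripper": -1, "dx": 0, "dy": -0.7, "dz": 0, "wx": 0, "wy": 0, "wz": 0}
    - {"gripper": -1, "dx": 0, "dy": 0, "dz": 0, "wx": 0, "wy": 0, "wz": 0}
    - {"gripper": -1, "dx": 0, "dy": 0, "dz": 0, "wx": 0, "wy": 0, "wz": 0}

```text
time: 10.75
position: [0.6099, 0.2166, 0.1321]
eef_rot: [[-0.34, 0.918, 0.205], [0.797, 0.397, -0.455], [-0.499, 0.008, -0.867]]
force: [-0.5, 0.0, -0.0]
grip_width: 0.211
```

```bash
python3 -c "
from h import *
where();plan(bt(48,42,32),rackR())
t=grab_frame('side');crop(t,250,100,100,75,8,'pics/s8.png')"
```

```text
t 10.75 bottle origin in deck mm [48.7208 47.4263 46.5024] rot err [ 0.0073 -0.0013 -0.0043] F deck [-0.2397 -0.4868  0.0927] q [-0.8846  0.8     0.4788  1.5594  0.2313  0.9129 -0.2699] gw 0.211
t 10.75 pos [0.6099 0.2166 0.1321] q [-0.8846  0.8     0.4788  1.5594  0.2313  0.9129 -0.2699] F [-0.5476  0.0397 -0.0396] gw 0.211
cur-axes cm [ 0.0678 -0.5535  1.4463] | after-turn cm [ 0.0721 -0.5426  1.4502] rows>= 0.3717292283762113 | rotvec [ 0.0073 -0.0013 -0.0043] rows>= 0.06841220735512442
```

View pics/s8.png

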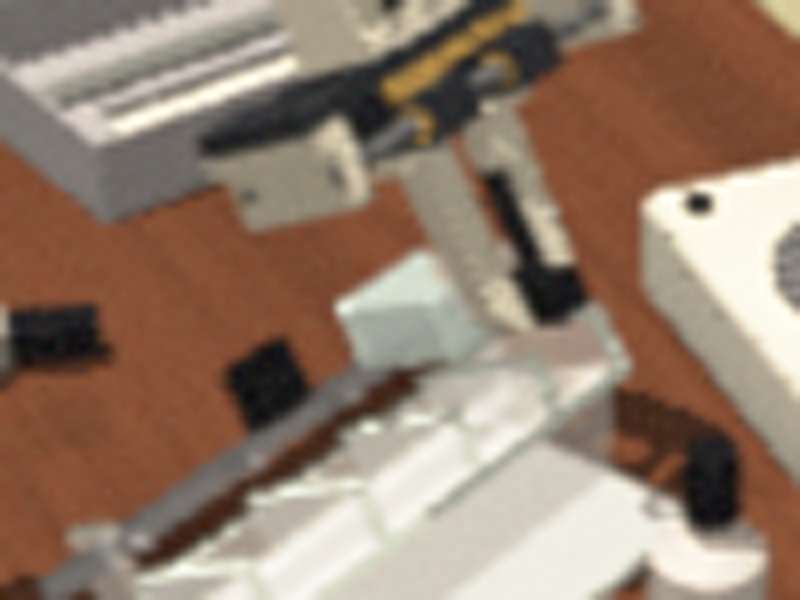

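Request:
arm_command:
  steps:
    - {"gripper": -1, "dx": 0.05, "dy": -0.4, "dz": 0.4, "wx": 0.007, "wy": 0, "wz": -0.004}
    - {"gripper": -1, "dx": 0, "dy": -0.1, "dz": 0.5, "wx": 0, "wy": 0, "wz": 0}
    - {"gripper": -1, "dx": 0, "dy": 0, "dz": 0.2, "wx": 0, "wy": 0, "wz": 0}
    - {"gripper": -1, "dx": 0, "dy": 0, "dz": 0, "wx": 0, "wy": 0, "wz": 0}

```text
time: 11.13
position: [0.6091, 0.2099, 0.1211]
eef_rot: [[-0.344, 0.918, 0.2], [0.795, 0.397, -0.458], [-0.499, 0.002, -0.866]]
force: [-0.5, -0.3, -0.1]
grip_width: 0.212
```

```bash
python3 -c "
from h import *
where();plan(bt(48,42,24),rackR())"
```

```text
t 11.13 bottle origin in deck mm [48.3298 44.066  34.0128] rot err [ 0.0014 -0.0009 -0.0006] F deck [ 0.0299 -0.6083 -0.1341] q [-0.8764  0.8108  0.4768  1.5752  0.2323  0.8905 -0.2689] gw 0.212
t 11.13 pos [0.6091 0.2099 0.1211] q [-0.8764  0.8108  0.4768  1.5752  0.2323  0.8905 -0.2689] F [-0.5214 -0.3269 -0.1012] gw 0.212
cur-axes cm [ 0.032 -0.208  1.001] | after-turn cm [ 0.033  -0.2066  1.0013] rows>= 0.24530075742260038 | rotvec [ 0.0014 -0.0009 -0.0006] rows>= 0.014126303780679328
```

Request:
arm_command:
  steps:
    - {"gripper": -1, "dx": 0, "dy": -0.25, "dz": 0, "wx": 0.001, "wy": 0, "wz": 0}
    - {"gripper": -1, "dx": 0, "dy": 0, "dz": 0.4, "wx": 0, "wy": 0, "wz": 0}
    - {"gripper": -1, "dx": 0, "dy": 0, "dz": 0.4, "wx": 0, "wy": 0, "wz": 0}
    - {"gripper": -1, "dx": 0, "dy": 0, "dz": 0.2, "wx": 0, "wy": 0, "wz": 0}

```text
time: 11.47
position: [0.6095, 0.204, 0.1119]
eef_rot: [[-0.343, 0.918, 0.199], [0.796, 0.397, -0.458], [-0.499, 0.001, -0.866]]
force: [-4.3, 2.3, 7.2]
grip_width: 0.21
```

```bash
python3 -c "
from h import *
where();plan(bt(48,42,24),rackR())"
```

```text
t 11.47 bottle origin in deck mm [48.5202 42.0254 23.3488] rot err [ 0.0009 -0.0007 -0.001 ] F deck [ 0.2981 -3.0666  8.1333] q [-0.8699  0.8195  0.4769  1.59    0.2337  0.8659 -0.271 ] gw 0.21
t 11.47 pos [0.6095 0.204  0.1119] q [-0.8699  0.8195  0.4769  1.59    0.2337  0.8659 -0.271 ] F [-4.3269  2.2774  7.1927] gw 0.21
cur-axes cm [ 0.0521 -0.0025 -0.0651] | after-turn cm [ 0.052  -0.0025 -0.0651] rows>= 0.019996580450537142 | rotvec [ 0.0009 -0.0007 -0.001 ] rows>= 0.011995648065625093
```

```bash
cat >> h.py <<'E'
def overlay(n,x0,y0,w,h,s,f,b,wid=47):
    im=grab_frame(n);cv2.imwrite(f.replace('.png','_raw.png'),im)
    a=cv2.resize(im[y0:y0+h,x0:x0+w],None,fx=s,fy=s,interpolation=cv2.INTER_CUBIC);o=a.copy()
    P=lambda x,y,z:tuple(((proj(n,dk(x,y,z))-[x0,y0]+.5)*s).astype(int))
    for y in(112,68,16,-44,-112):
        cv2.polylines(o,[np.array([P(0,y,0),P(70,y,0),P(70,y,25),P(0,y,25)])],True,(0,0,255),1)
    X,Y,Z=b
    for z in(0,30):cv2.polylines(o,[np.array([P(X-30,Y-wid/2,Z+z),P(X+30,Y-wid/2,Z+z),P(X+30,Y+wid/2,Z+z),P(X-30,Y+wid/2,Z+z)])],True,(255,0,0),1)
    cv2.imwrite(f,np.vstack([a,o]) if w>h*1.3 else np.hstack([a,o]))
E
python3 -c "
from h import *
overlay('side',275,110,75,50,6,'pics/o1.png',(48.5,42,25))
overlay('top',215,135,60,70,6,'pics/o2.png',(48.5,42,25))"
```

```text
(no output)
```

View pics/o1.png

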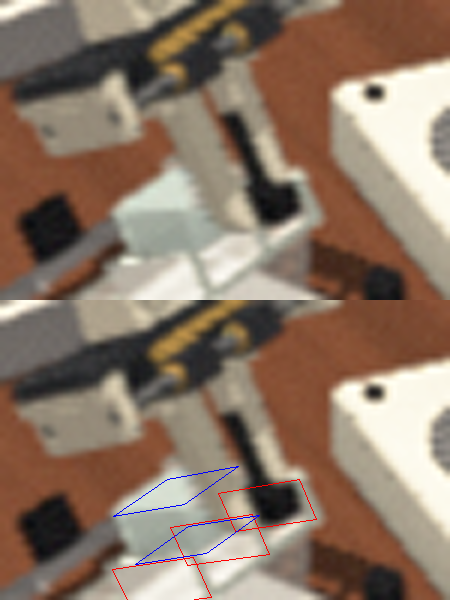

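View pics/o2.png

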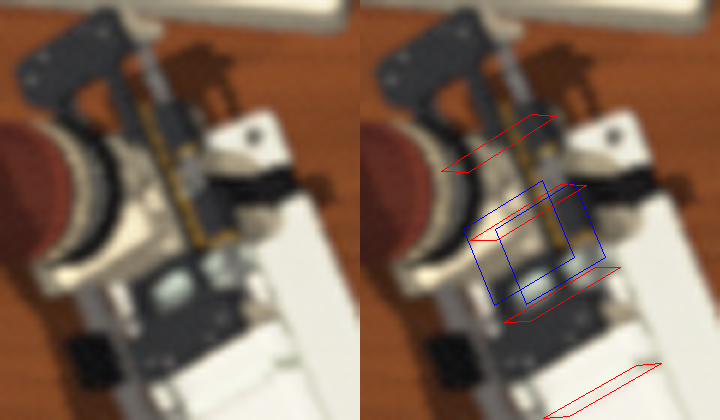

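```bash
python3 -c "
from h import *
im=cv2.imread('pics/o1_raw.png');x0,y0,s=288,132,16
a=cv2.resize(im[y0:y0+30,x0:x0+45],None,fx=s,fy=s,interpolation=cv2.INTER_CUBIC)
P=lambda x,y,z:tuple(((proj('side',dk(x,y,z))-[x0,y0]+.5)*s).astype(int))
for w,c in((39,(0,0,255)),(47,(255,0,0)),(55,(0,160,0))):
  cv2.polylines(a,[np.array([P(18.5,42-w/2,25),P(18.5,42-w/2,55),P(18.5,42+w/2,55),P(18.5,42+w/2,25)])],True,c,1)
cv2.imwrite('pics/o3.png',a)"
```

```text
(no output)
```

View pics/o3.png

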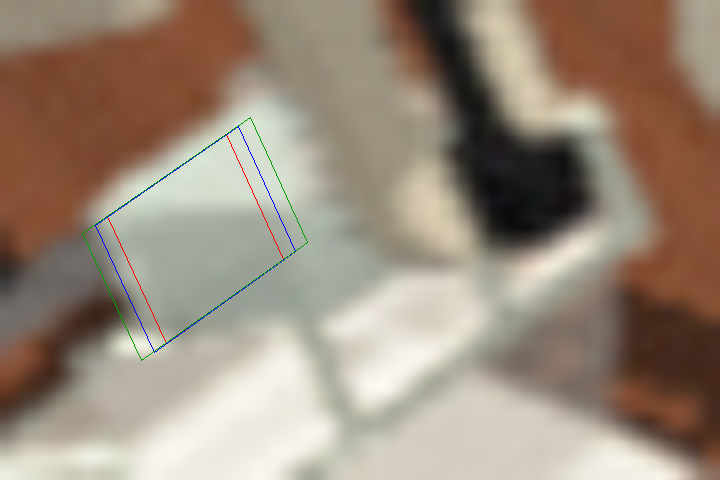

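Request:
arm_command:
  steps:
    - {"gripper": -1, "dx": 0, "dy": 0, "dz": -1, "wx": 0, "wy": 0, "wz": 0}
    - {"gripper": -1, "dx": 0, "dy": -0.5, "dz": -1, "wx": 0, "wy": 0, "wz": 0}
    - {"gripper": -1, "dx": 0, "dy": -1.5, "dz": 0, "wx": 0, "wy": 0, "wz": 0}
    - {"gripper": -1, "dx": 0, "dy": -1.6, "dz": 0, "wx": 0, "wy": 0, "wz": 0}
    - {"gripper": -1, "dx": 0, "dy": -1.5, "dz": 0, "wx": 0, "wy": 0, "wz": 0}
    - {"gripper": -1, "dx": 0, "dy": -0.6, "dz": 0, "wx": 0, "wy": 0, "wz": 0}
    - {"gripper": -1, "dx": 0, "dy": 0, "dz": 0, "wx": 0, "wy": 0, "wz": 0}
    - {"gripper": -1, "dx": 0, "dy": 0, "dz": 0, "wx": 0, "wy": 0, "wz": 0}

```text
time: 12.23
position: [0.5511, 0.1937, 0.134]
eef_rot: [[-0.343, 0.917, 0.205], [0.797, 0.4, -0.453], [-0.497, 0.008, -0.868]]
force: [0.4, -0.0, -0.8]
grip_width: 0.217
```

```bash
python3 -c "
from h import *
where()
s=readout.get_state();b=deckR().T@(s['position']-DO)*1000-[BX,0,BZ]
ims=[grab_frame('side') for i in range(3)];im=np.mean(ims,0).astype(np.uint8);cv2.imwrite('pics/h3_raw.png',im)
q=proj('side',dk(*b));x0,y0=int(q[0])-30,int(q[1])-25;s=16
a=cv2.resize(im[y0:y0+37,x0:x0+50],None,fx=s,fy=s,interpolation=cv2.INTER_LINEAR);cv2.imwrite('pics/h3a.png',a)
P=lambda x,y,z:tuple(((proj('side',dk(x+b[0],y+b[1],z+b[2]))-[x0,y0]+.5)*s).astype(int))
for w,c in((39,(0,0,255)),(47,(255,0,0)),(55,(0,160,0))):
  cv2.polylines(a,[np.array([P(30,-w/2,0),P(-30,-w/2,0),P(-30,-w/2,30),P(-30,w/2,30),P(30,w/2,30),P(30,-w/2,30),P(-30,-w/2,30)])],False,c,1)
cv2.imwrite('pics/h3b.png',a)"
```

```text
t 12.23 bottle origin in deck mm [ 47.7449 -15.5919  49.3406] rot err [ 0.0084 -0.0033 -0.0013] F deck [-0.2585  0.3519 -0.79  ] q [-0.95    0.7228  0.5071  1.7474  0.2602  0.8201 -0.3209] gw 0.217
```

View pics/h3a.png

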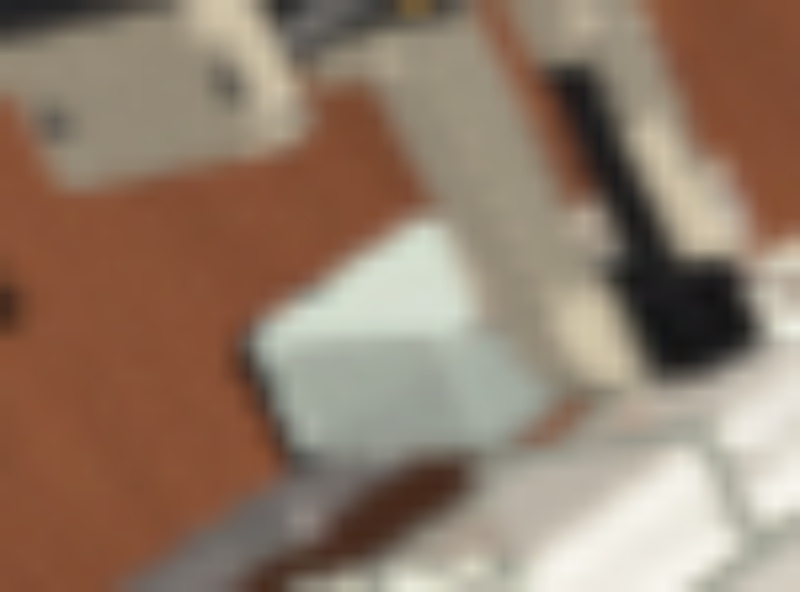

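View pics/h3b.png

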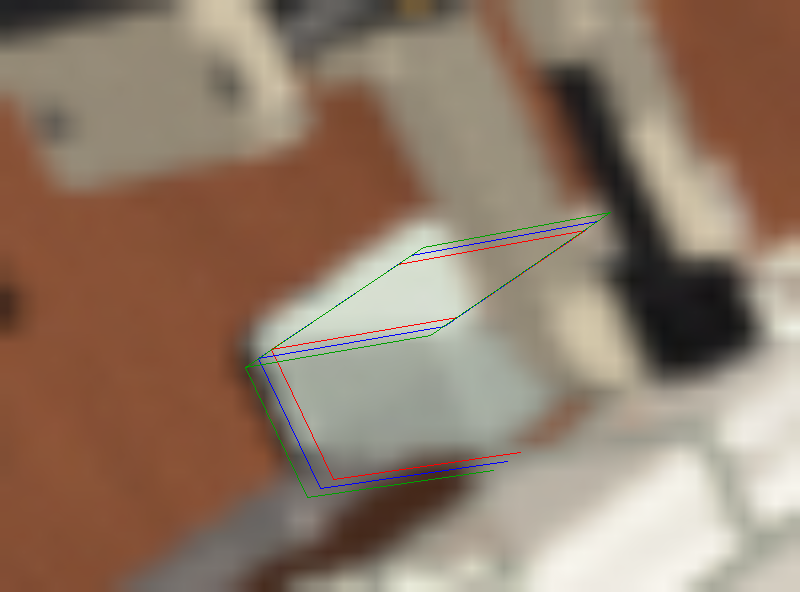

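Request:
arm_command:
  steps:
    - {"gripper": -1, "dx": 0, "dy": 0.1, "dz": 0, "wx": 0.008, "wy": -0.05, "wz": 0}
    - {"gripper": -1, "dx": 0, "dy": 0, "dz": 0, "wx": 0, "wy": -0.04, "wz": 0}
    - {"gripper": -1, "dx": 0, "dy": 0, "dz": 0, "wx": 0, "wy": 0, "wz": 0}
    - {"gripper": -1, "dx": 0, "dy": 0, "dz": 0, "wx": 0, "wy": 0, "wz": 0}
  force: 50

```text
time: 12.72
position: [0.5561, 0.1938, 0.1343]
eef_rot: [[-0.319, 0.919, 0.231], [0.752, 0.394, -0.528], [-0.576, 0.005, -0.817]]
force: [-0.5, -0.7, -0.6]
grip_width: 0.213
```

```bash
cat >> h.py <<'E'
def look(f,wid=55,dpitch=0):
    s=readout.get_state();b=deckR().T@(s['position']-DO)*1000-[BX,0,BZ]
    im=np.mean([grab_frame('side') for i in range(2)],0).astype(np.uint8)
    q=proj('side',dk(*b));x0,y0=int(q[0])-30,int(q[1])-25;k=16
    a=cv2.resize(im[y0:y0+37,x0:x0+50],None,fx=k,fy=k,interpolation=cv2.INTER_LINEAR)
    P=lambda x,y,z:tuple(((proj('side',dk(x+b[0],y+b[1],z+b[2]))-[x0,y0]+.5)*k).astype(int))
    w=wid
    cv2.polylines(a,[np.array([P(30,-w/2,0),P(-30,-w/2,0),P(-30,-w/2,30),P(-30,w/2,30),P(30,w/2,30),P(30,-w/2,30),P(-30,-w/2,30)])],False,(0,0,255),1)
    cv2.imwrite(f,a)
E
python3 -c "
from h import *
where();look('pics/h4.png')"
```

```text
t 12.72 bottle origin in deck mm [ 49.5009 -11.0609  48.6005] rot err [ 0.0024  0.0906 -0.0055] F deck [ 0.1541 -0.7085 -0.7338] q [-1.0087  0.7721  0.5588  1.7262  0.3036  0.8519 -0.3793] gw 0.213
```

View pics/h4.png

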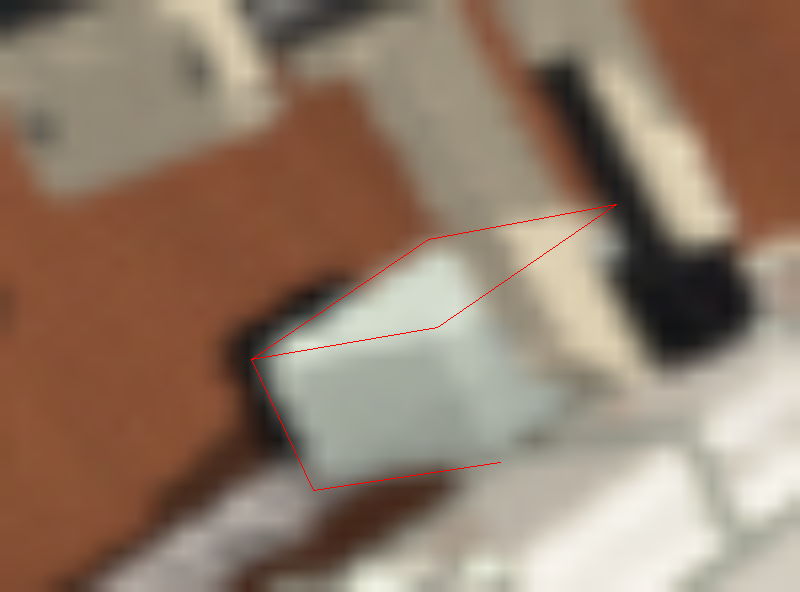

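```bash
sed -i 's/^BX,BZ=.*/BX,BZ=51.0,6.5/' h.py
```

Request:
arm_command:
  steps:
    - {"gripper": -1, "dx": 0.3, "dy": -0.25, "dz": 0.4, "wx": 0.002, "wy": 0, "wz": -0.005}
    - {"gripper": -1, "dx": 0.2, "dy": 0, "dz": 0.5, "wx": 0, "wy": 0, "wz": 0}
    - {"gripper": -1, "dx": 0, "dy": 0, "dz": 0.2, "wx": 0, "wy": 0, "wz": 0}
    - {"gripper": -1, "dx": 0, "dy": 0, "dz": 0, "wx": 0, "wy": 0, "wz": 0}
    - {"gripper": -1, "dx": 0, "dy": 0, "dz": 0, "wx": 0, "wy": 0, "wz": 0}

```text
time: 13.23
position: [0.555, 0.1879, 0.122]
eef_rot: [[-0.321, 0.92, 0.226], [0.753, 0.393, -0.528], [-0.574, 0.001, -0.819]]
force: [-0.2, 0.1, -1.3]
grip_width: 0.213
```

```bash
python3 -c "
from h import *
where()"
```

```text
t 13.23 bottle origin in deck mm [ 52.2517 -14.3497  35.4639] rot err [-0.0017  0.0883 -0.0046] F deck [-0.8572 -0.1357 -1.0627] q [-0.9997  0.7854  0.5555  1.7435  0.3032  0.8233 -0.3835] gw 0.213
```

Request:
arm_command:
  steps:
    - {"gripper": -1, "dx": 0.3, "dy": 0, "dz": 0.3, "wx": 0, "wy": 0, "wz": -0.004}
    - {"gripper": -1, "dx": 0.1, "dy": 0, "dz": 0.4, "wx": 0, "wy": 0, "wz": 0}
    - {"gripper": -1, "dx": 0.05, "dy": 0, "dz": 0.3, "wx": 0, "wy": 0, "wz": 0}
    - {"gripper": -1, "dx": 0, "dy": 0, "dz": 0.1, "wx": 0, "wy": 0, "wz": 0}

```text
time: 13.57
position: [0.557, 0.186, 0.1119]
eef_rot: [[-0.324, 0.918, 0.228], [0.752, 0.396, -0.527], [-0.574, 0.001, -0.819]]
force: [-4.6, 3.5, 8.6]
grip_width: 0.209
```

```bash
python3 -c "
from h import *
where();look('pics/h5.png')"
```

```text
t 13.57 bottle origin in deck mm [ 49.3543 -13.2842  25.4613] rot err [-0.0001  0.0883 -0.0013] F deck [-0.0514 -2.8793  9.9978] q [-0.9938  0.8004  0.5531  1.7498  0.304   0.8007 -0.3864] gw 0.209
```

View pics/h5.png

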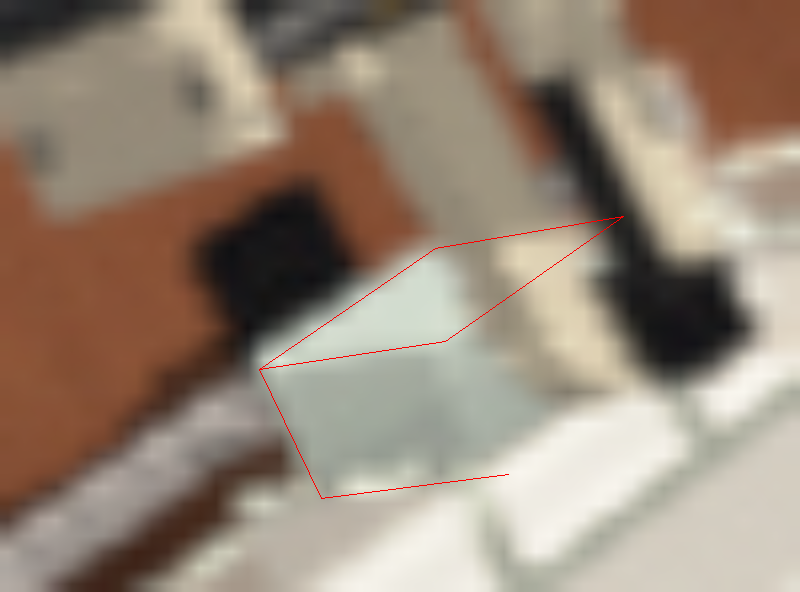

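Request:
arm_command:
  steps:
    - {"gripper": -1, "dx": 0, "dy": -0.3, "dz": 0.1, "wx": 0, "wy": 0, "wz": 0}
    - {"gripper": -1, "dx": 0, "dy": -0.3, "dz": 0.1, "wx": 0, "wy": 0, "wz": 0}

```text
time: 13.83
position: [0.5554, 0.1859, 0.1124]
eef_rot: [[-0.323, 0.916, 0.237], [0.753, 0.401, -0.521], [-0.573, 0.01, -0.82]]
force: [1.1, 2.6, 2.7]
grip_width: 0.215
```

```bash
python3 -c "
from h import *
where()"
```

```text
t 13.83 bottle origin in deck mm [ 49.1218 -14.8124  26.1812] rot err [ 0.0104  0.0862 -0.0022] F deck [-0.3165  1.9944  3.3299] q [-0.9999  0.7946  0.557   1.7633  0.3082  0.7842 -0.3926] gw 0.215
```

Request:
arm_command:
  steps:
    - {"gripper": -1, "dx": 0, "dy": 0.3, "dz": 0.1, "wx": 0, "wy": 0, "wz": 0}
    - {"gripper": -1, "dx": 0, "dy": 0.3, "dz": 0.1, "wx": 0, "wy": 0, "wz": 0}
    - {"gripper": -1, "dx": 0, "dy": 0.3, "dz": 0.1, "wx": 0, "wy": 0, "wz": 0}

```text
time: 14.08
position: [0.5584, 0.1867, 0.111]
eef_rot: [[-0.326, 0.918, 0.225], [0.752, 0.396, -0.528], [-0.574, -0.003, -0.819]]
force: [-7.1, 2.1, 9.6]
grip_width: 0.211
```

```bash
python3 -c "
from h import *
where()"
```

```text
t 14.08 bottle origin in deck mm [ 48.9044 -11.6917  24.7526] rot err [-0.0033  0.0873  0.0005] F deck [ 0.6909 -5.6765 10.7391] q [-0.9895  0.8034  0.5497  1.7427  0.3017  0.8061 -0.3819] gw 0.211
```

Request:
arm_command:
  steps:
    - {"gripper": -1, "dx": 0, "dy": 0, "dz": -1, "wx": 0, "wy": 0, "wz": 0}
    - {"gripper": -1, "dx": 0, "dy": -0.5, "dz": -1, "wx": 0, "wy": 0, "wz": 0}
    - {"gripper": -1, "dx": 0, "dy": -1.5, "dz": 0, "wx": 0, "wy": 0, "wz": 0}
    - {"gripper": -1, "dx": 0, "dy": -1.6, "dz": 0, "wx": 0, "wy": 0, "wz": 0}
    - {"gripper": -1, "dx": 0, "dy": -1.6, "dz": 0, "wx": 0, "wy": 0, "wz": 0}
    - {"gripper": -1, "dx": 0, "dy": -1, "dz": 0, "wx": 0, "wy": 0, "wz": 0}
    - {"gripper": -1, "dx": 0, "dy": -0.4, "dz": 0, "wx": 0, "wy": 0, "wz": 0}
    - {"gripper": -1, "dx": 0, "dy": 0, "dz": 0, "wx": 0, "wy": 0, "wz": 0}
    - {"gripper": -1, "dx": 0, "dy": 0, "dz": 0, "wx": 0, "wy": 0, "wz": 0}

```text
time: 14.83
position: [0.4867, 0.1676, 0.1263]
eef_rot: [[-0.327, 0.92, 0.217], [0.75, 0.392, -0.533], [-0.575, -0.012, -0.818]]
force: [0.7, 0.8, -0.2]
grip_width: 0.208
```

```bash
python3 -c "
from h import *
where();look('pics/h6.png')
t=grab_frame('top');crop(t,215,140,90,100,6,'pics/t7.png')"
```

```text
t 14.83 bottle origin in deck mm [ 47.0257 -85.143   43.4644] rot err [-0.0129  0.0893  0.0021] F deck [-0.4899  1.0017  0.0753] q [-1.0896  0.7156  0.5879  1.9225  0.3301  0.7598 -0.4493] gw 0.208
```

View pics/h6.png

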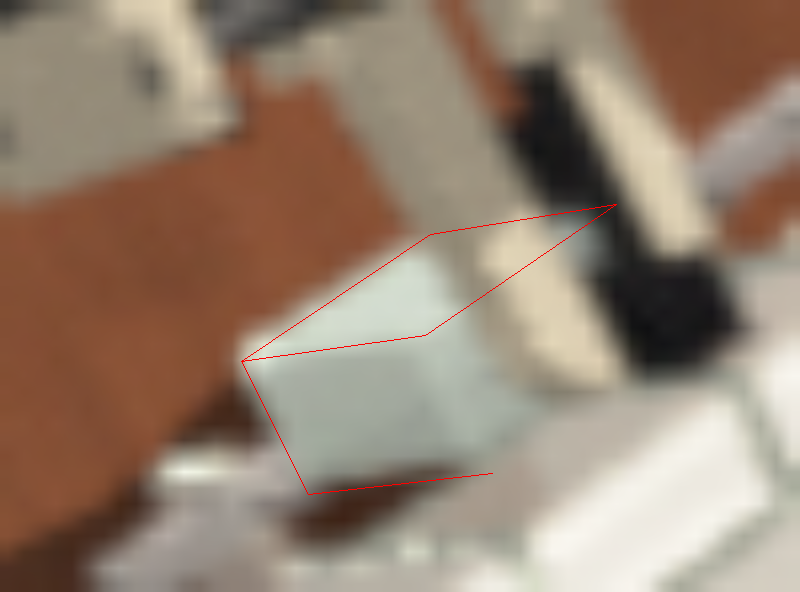

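View pics/t7.png

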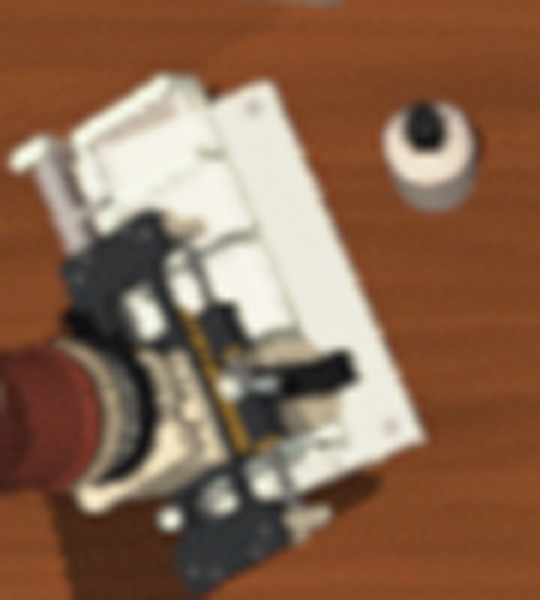

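Request:
arm_command:
  steps:
    - {"gripper": -1, "dx": 0, "dy": 0.5, "dz": 0, "wx": -0.013, "wy": -0.03, "wz": 0.002}
    - {"gripper": -1, "dx": 0, "dy": 0.1, "dz": 0, "wx": 0, "wy": 0, "wz": 0}
    - {"gripper": -1, "dx": 0, "dy": 0, "dz": 0, "wx": 0, "wy": 0, "wz": 0}
    - {"gripper": -1, "dx": 0, "dy": 0, "dz": 0, "wx": 0, "wy": 0, "wz": 0}

```text
time: 15.32
position: [0.4953, 0.1714, 0.126]
eef_rot: [[-0.317, 0.917, 0.243], [0.733, 0.399, -0.551], [-0.602, 0.004, -0.798]]
force: [0.8, 0.7, -0.5]
grip_width: 0.213
```

```bash
python3 -c "
from h import *
where();look('pics/h7.png')"
```

```text
t 15.32 bottle origin in deck mm [ 46.791  -75.7281  43.2273] rot err [ 0.0044  0.1227 -0.0002] F deck [-0.5137  1.0474 -0.246 ] q [-1.1118  0.7395  0.6087  1.9099  0.3489  0.7562 -0.4742] gw 0.213
```

View pics/h7.png

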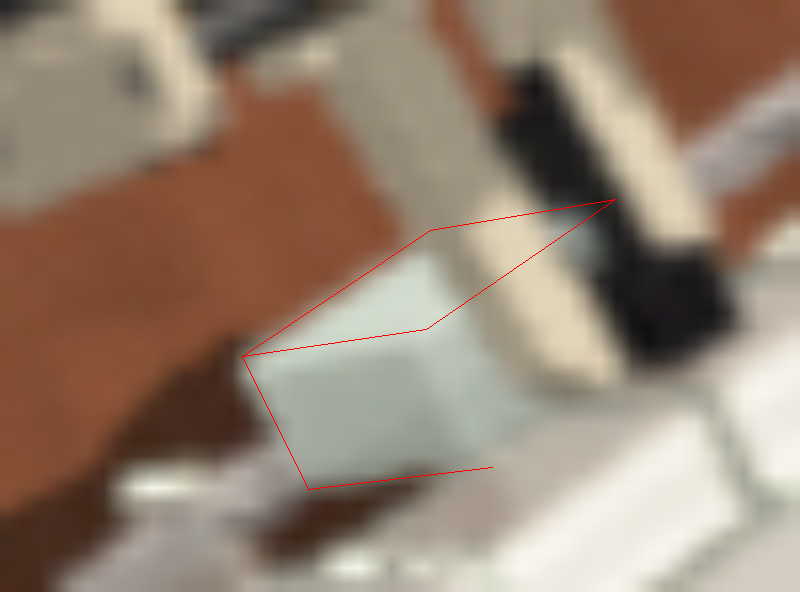

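Request:
arm_command:
  steps:
    - {"gripper": -1, "dx": 0, "dy": -0.2, "dz": 0.4, "wx": 0.003, "wy": 0, "wz": 0}
    - {"gripper": -1, "dx": 0.1, "dy": 0, "dz": 0.4, "wx": 0, "wy": 0, "wz": 0}
    - {"gripper": -1, "dx": 0.05, "dy": 0, "dz": 0.2, "wx": 0, "wy": 0, "wz": 0}
    - {"gripper": -1, "dx": 0, "dy": 0, "dz": 0, "wx": 0, "wy": 0, "wz": 0}

```text
time: 15.75
position: [0.4952, 0.1648, 0.1166]
eef_rot: [[-0.316, 0.918, 0.239], [0.733, 0.396, -0.552], [-0.602, 0.001, -0.798]]
force: [-0.7, -0.2, -0.4]
grip_width: 0.209
```

```bash
python3 -c "
from h import *
where()"
```

```text
t 15.75 bottle origin in deck mm [ 47.372 -78.403  32.048] rot err [ 0.0003  0.1225 -0.0017] F deck [-0.3076 -0.6706 -0.2823] q [-1.1015  0.7528  0.6079  1.924   0.35    0.7301 -0.4782] gw 0.209
```

Aligned (y −78.4, slot centre −78). Lower on.

Request:
arm_command:
  steps:
    - {"gripper": -1, "dx": 0.05, "dy": 0.05, "dz": 0.4, "wx": 0, "wy": 0, "wz": 0}
    - {"gripper": -1, "dx": 0.05, "dy": 0, "dz": 0.4, "wx": 0, "wy": 0, "wz": 0}
    - {"gripper": -1, "dx": 0.05, "dy": 0, "dz": 0.3, "wx": 0, "wy": 0, "wz": 0}
    - {"gripper": -1, "dx": 0, "dy": 0, "dz": 0, "wx": 0, "wy": 0, "wz": 0}

```text
time: 16.08
position: [0.4989, 0.1594, 0.1071]
eef_rot: [[-0.315, 0.918, 0.24], [0.733, 0.396, -0.553], [-0.603, 0.002, -0.798]]
force: [0.2, 0.7, -0.6]
grip_width: 0.209
```

```bash
python3 -c "
from h import *
where()"
```

```text
t 16.08 bottle origin in deck mm [ 48.2025 -77.1288  20.6798] rot err [ 0.0012  0.1232 -0.0025] F deck [-0.815   0.4936 -0.222 ] q [-1.0894  0.7695  0.6079  1.9315  0.3526  0.7021 -0.4808] gw 0.209
```

Request:
arm_command:
  steps:
    - {"gripper": -1, "dx": 0.1, "dy": -0.05, "dz": 0.4, "wx": 0, "wy": 0, "wz": 0}
    - {"gripper": -1, "dx": 0.05, "dy": 0, "dz": 0.4, "wx": 0, "wy": 0, "wz": 0}
    - {"gripper": -1, "dx": 0.05, "dy": 0, "dz": 0.3, "wx": 0, "wy": 0, "wz": 0}
    - {"gripper": -1, "dx": 0, "dy": 0, "dz": 0, "wx": 0, "wy": 0, "wz": 0}

```text
time: 16.42
position: [0.5011, 0.1545, 0.0957]
eef_rot: [[-0.315, 0.918, 0.241], [0.734, 0.397, -0.552], [-0.602, 0.003, -0.798]]
force: [-0.1, 0.9, -0.3]
grip_width: 0.211
```

```bash
python3 -c "
from h import *
where()"
```

```text
t 16.42 bottle origin in deck mm [ 47.0956 -77.1337   8.0623] rot err [ 0.0023  0.1225 -0.0024] F deck [-0.8944  0.3214  0.192 ] q [-1.0787  0.7885  0.6067  1.9423  0.3546  0.6694 -0.486 ] gw 0.211
```

Request:
arm_command:
  steps:
    - {"gripper": -1, "dx": 0.05, "dy": -0.05, "dz": 0.3, "wx": 0, "wy": 0, "wz": 0}
    - {"gripper": -1, "dx": 0.05, "dy": 0, "dz": 0.3, "wx": 0, "wy": 0, "wz": 0}
    - {"gripper": -1, "dx": 0, "dy": 0, "dz": 0.2, "wx": 0, "wy": 0, "wz": 0}
    - {"gripper": -1, "dx": 0, "dy": 0, "dz": 0, "wx": 0, "wy": 0, "wz": 0}

```text
time: 16.75
position: [0.5024, 0.1512, 0.0887]
eef_rot: [[-0.315, 0.918, 0.242], [0.734, 0.397, -0.551], [-0.602, 0.004, -0.799]]
force: [-1.0, 1.1, 2.0]
grip_width: 0.207
```

```bash
python3 -c "
from h import *
where();look('pics/h8.png')"
```

```text
t 16.75 bottle origin in deck mm [ 46.6507 -77.2383   0.2838] rot err [ 0.0029  0.1223 -0.002 ] F deck [-0.2153 -0.4643  2.428 ] q [-1.0721  0.8003  0.6062  1.9488  0.3561  0.6494 -0.489 ] gw 0.207
```

View pics/h8.png

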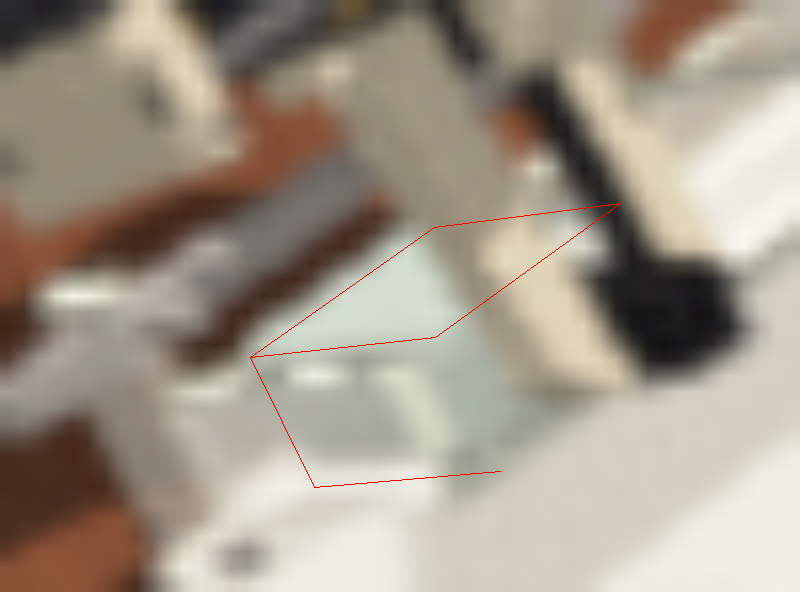

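Request:
arm_command:
  steps:
    - {"gripper": -1, "dx": 0.3, "dy": -0.05, "dz": -0.05, "wx": 0, "wy": 0, "wz": 0}
    - {"gripper": -1, "dx": 0.4, "dy": 0, "dz": -0.05, "wx": 0, "wy": 0, "wz": 0}
    - {"gripper": -1, "dx": 0.4, "dy": 0, "dz": -0.05, "wx": 0, "wy": 0, "wz": 0}
    - {"gripper": -1, "dx": 0.2, "dy": 0, "dz": -0.03, "wx": 0, "wy": 0, "wz": 0}

```text
time: 17.18
position: [0.4982, 0.1607, 0.0829]
eef_rot: [[-0.313, 0.918, 0.243], [0.733, 0.396, -0.553], [-0.604, 0.005, -0.797]]
force: [0.3, 0.0, 2.2]
grip_width: 0.21
```

```bash
python3 -c "
from h import *
where()"
```

```text
t 17.18 bottle origin in deck mm [ 34.8324 -77.34     0.4637] rot err [ 0.0034  0.1246 -0.0041] F deck [1.162  0.3117 1.843 ] q [-1.0885  0.8133  0.6028  1.9443  0.3474  0.6532 -0.5053] gw 0.21
```

Request:
arm_command:
  steps:
    - {"gripper": -1, "dx": 0.3, "dy": -0.03, "dz": -0.04, "wx": 0, "wy": 0, "wz": 0}
    - {"gripper": -1, "dx": 0.3, "dy": 0, "dz": -0.04, "wx": 0, "wy": 0, "wz": 0}
    - {"gripper": -1, "dx": 0.3, "dy": 0, "dz": -0.04, "wx": 0, "wy": 0, "wz": 0}
    - {"gripper": -1, "dx": 0.2, "dy": 0, "dz": -0.03, "wx": 0, "wy": 0, "wz": 0}

```text
time: 17.52
position: [0.4969, 0.1637, 0.0813]
eef_rot: [[-0.307, 0.92, 0.244], [0.727, 0.392, -0.564], [-0.614, 0.005, -0.789]]
force: [0.3, -1.3, 4.5]
grip_width: 0.21
```

```bash
python3 -c "
from h import *
where();look('pics/h9.png')"
```

```text
t 17.52 bottle origin in deck mm [ 31.2124 -77.2942   0.7093] rot err [ 0.001   0.1378 -0.007 ] F deck [ 3.4336 -0.2432  3.267 ] q [-1.1015  0.8251  0.6081  1.9387  0.3464  0.6625 -0.5176] gw 0.21
```

View pics/h9.png

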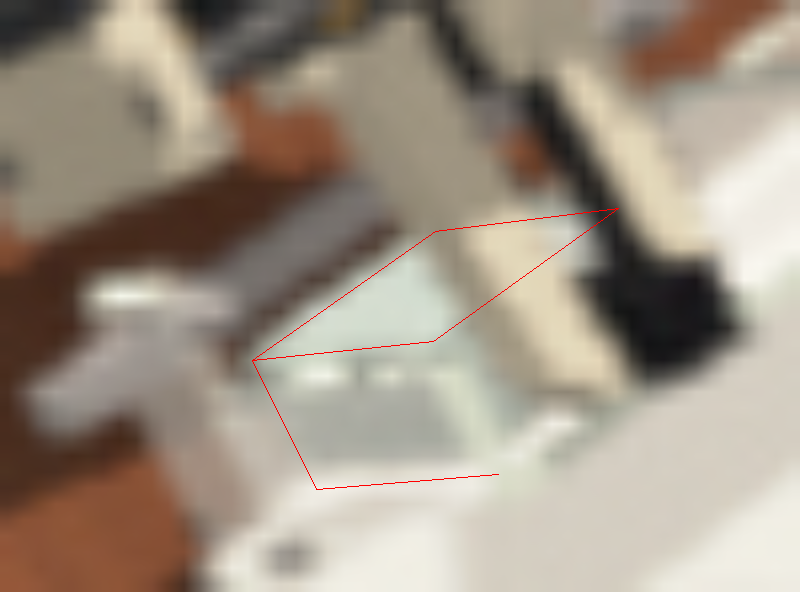

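Request:
arm_command:
  steps:
    - {"gripper": -1, "dx": 0.4, "dy": -0.03, "dz": -0.06, "wx": 0, "wy": 0.01, "wz": 0}
    - {"gripper": -1, "dx": 0.4, "dy": 0, "dz": -0.06, "wx": 0, "wy": 0, "wz": 0}
    - {"gripper": -1, "dx": 0.4, "dy": 0, "dz": -0.06, "wx": 0, "wy": 0, "wz": 0}

```text
time: 17.87
position: [0.4968, 0.1637, 0.0816]
eef_rot: [[-0.301, 0.922, 0.243], [0.724, 0.387, -0.571], [-0.62, 0.004, -0.784]]
force: [1.7, -2.9, 8.7]
grip_width: 0.208
```

```bash
python3 -c "
from h import *
where()"
```

```text
t 17.87 bottle origin in deck mm [ 31.2514 -77.4031   0.9489] rot err [-0.0028  0.1454 -0.0119] F deck [7.2448 0.4065 5.8502] q [-1.1056  0.83    0.6115  1.9345  0.3454  0.6708 -0.5233] gw 0.208
```

Request:
arm_command:
  steps:
    - {"gripper": -1, "dx": -0.05, "dy": 0, "dz": 0, "wx": 0, "wy": 0, "wz": 0}
    - {"gripper": -0.2, "dx": 0, "dy": 0, "dz": 0, "wx": 0, "wy": 0, "wz": 0}
    - {"gripper": -0.2, "dx": 0, "dy": 0, "dz": 0, "wx": 0, "wy": 0, "wz": 0}
    - {"gripper": -0.2, "dx": 0, "dy": 0, "dz": 0, "wx": 0, "wy": 0, "wz": 0}
    - {"gripper": -0.2, "dx": 0, "dy": 0, "dz": 0, "wx": 0, "wy": 0, "wz": 0}

```text
time: 18.28
position: [0.4948, 0.1644, 0.0797]
eef_rot: [[-0.303, 0.922, 0.24], [0.725, 0.386, -0.57], [-0.618, 0.002, -0.786]]
force: [-0.0, 0.9, -0.6]
grip_width: 0.392
```

```bash
python3 -c "
from h import *
where();look('pics/h10.png')
t=grab_frame('top');crop(t,215,140,90,100,6,'pics/t8.png')"
```

```text
t 18.28 bottle origin in deck mm [ 29.0882 -78.9249   0.0776] rot err [-0.0051  0.1431 -0.0108] F deck [-1.0066  0.3491 -0.1061] q [-1.1059  0.8312  0.6084  1.9365  0.3428  0.6699 -0.5238] gw 0.392
```

View pics/h10.png

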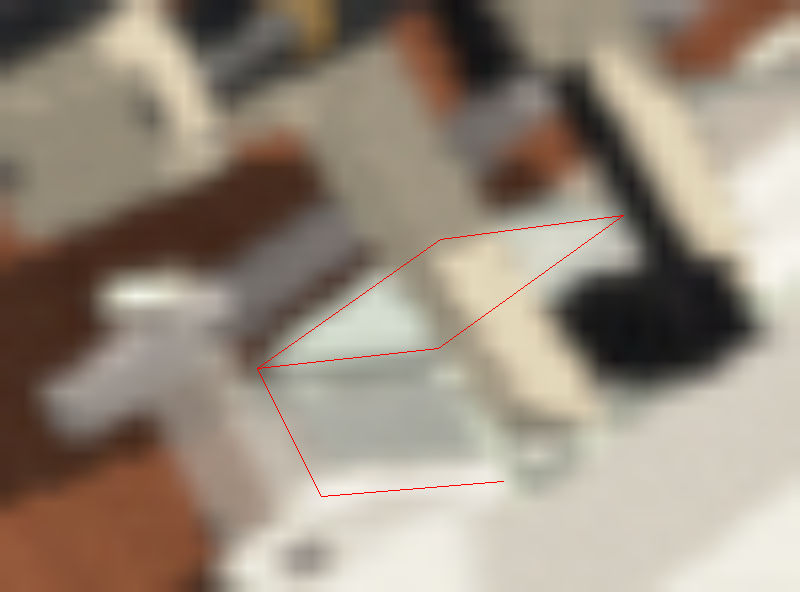

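View pics/t8.png

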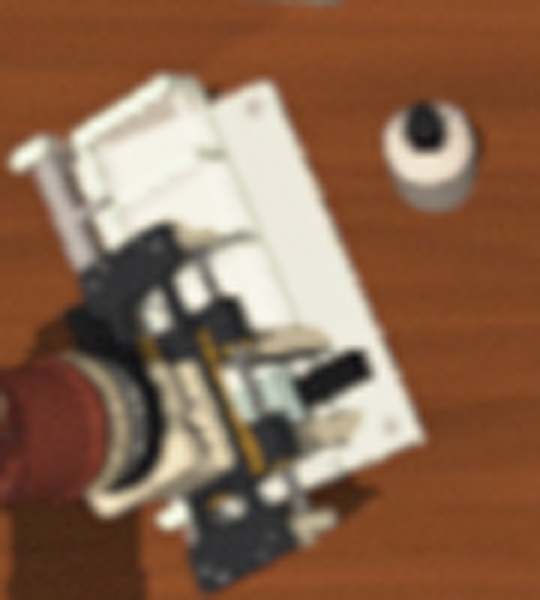

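Request:
arm_command:
  steps:
    - {"gripper": -0.2, "dx": -0.4, "dy": 0, "dz": -0.5, "wx": 0, "wy": 0, "wz": 0}
    - {"gripper": -0.2, "dx": -0.3, "dy": 0, "dz": -1.5, "wx": 0, "wy": 0, "wz": 0}
    - {"gripper": -0.2, "dx": -0.3, "dy": 0, "dz": -2, "wx": 0, "wy": 0.03, "wz": 0}
    - {"gripper": -0.2, "dx": -0.3, "dy": 0, "dz": -2.5, "wx": 0, "wy": 0.05, "wz": 0}
    - {"gripper": -1, "dx": 0, "dy": 0, "dz": -2, "wx": 0, "wy": 0.06, "wz": 0}
    - {"gripper": -1, "dx": 0, "dy": 0, "dz": -1, "wx": 0, "wy": 0, "wz": 0}
    - {"gripper": -1, "dx": 0, "dy": 0, "dz": 0, "wx": 0, "wy": 0, "wz": 0}
    - {"gripper": -1, "dx": 0, "dy": 0, "dz": 0, "wx": 0, "wy": 0, "wz": 0}

```text
time: 19.1
position: [0.476, 0.207, 0.1703]
eef_rot: [[-0.334, 0.923, 0.192], [0.8, 0.386, -0.459], [-0.498, 0.0, -0.867]]
force: [0.5, -0.7, -0.5]
grip_width: 0.164
```

```bash
python3 -c "
from h import *
where()
t=grab_frame('top');crop(t,210,140,90,100,6,'pics/t9.png');cv2.imwrite('pics/t9r.png',t)
t=grab_frame('side');crop(t,250,125,100,75,8,'pics/s9.png');cv2.imwrite('pics/s9r.png',t)"
```

```text
t 19.1 bottle origin in deck mm [ 34.0914 -79.3061 101.8126] rot err [-0.0062 -0.0024 -0.011 ] F deck [ 0.4746  0.1432 -0.8619] q [-1.092   0.6164  0.5431  1.8502  0.2651  0.884  -0.4029] gw 0.164
```

View pics/s9.png

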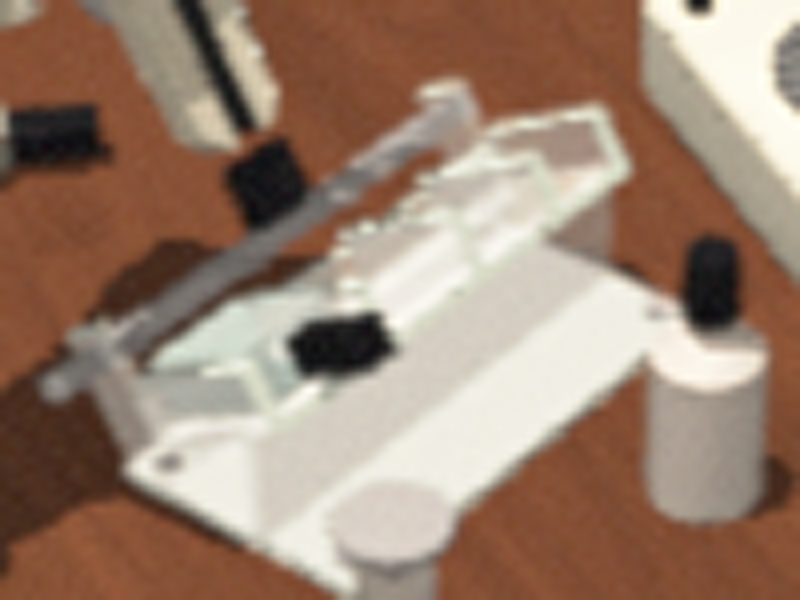

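View pics/t9.png

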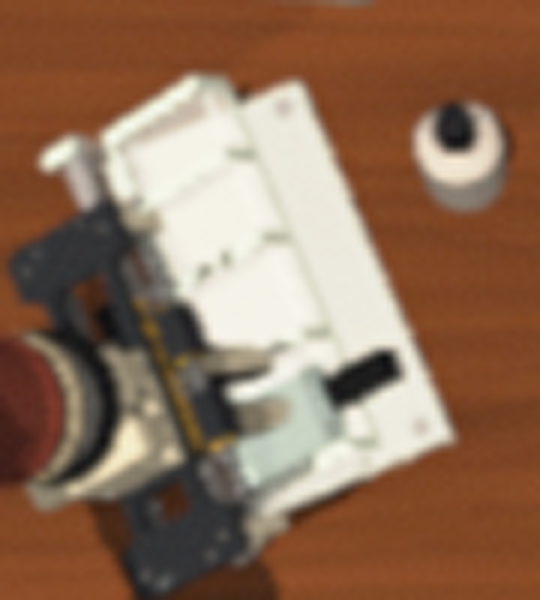

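```bash
cat >> h.py <<'E'
def home(n,raw,f,x0,y0,w,h,s,b=(30,-78,0)):
    a=cv2.resize(raw[y0:y0+h,x0:x0+w],None,fx=s,fy=s,interpolation=cv2.INTER_CUBIC)
    P=lambda x,y,z:tuple(((proj(n,dk(x+b[0],y+b[1],z+b[2]))-[x0,y0]+.5)*s).astype(int))
    for x1,x2,hw,z1,z2 in((-30,30,27.5,0,30),(36,80,10,5,25)):
        for z in(z1,z2):cv2.polylines(a,[np.array([P(x1,-hw,z),P(x2,-hw,z),P(x2,hw,z),P(x1,hw,z)])],True,(0,0,255),1)
    cv2.imwrite(f,a)
E
python3 -c "
from h import *
home('side',cv2.imread('pics/s9r.png'),'pics/hm_s.png',260,145,60,45,13)
home('top',cv2.imread('pics/t9r.png'),'pics/hm_t.png',235,185,50,45,13)"
```

```text
(no output)
```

View pics/hm_s.png

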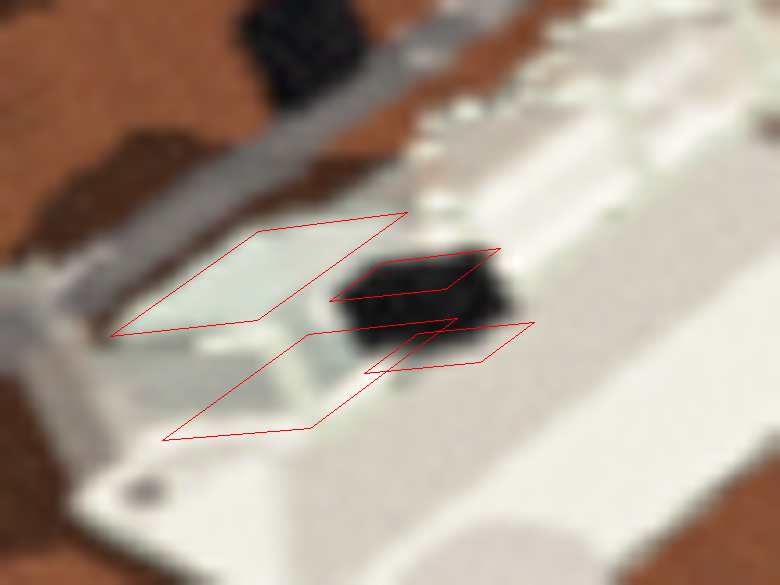

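View pics/hm_t.png

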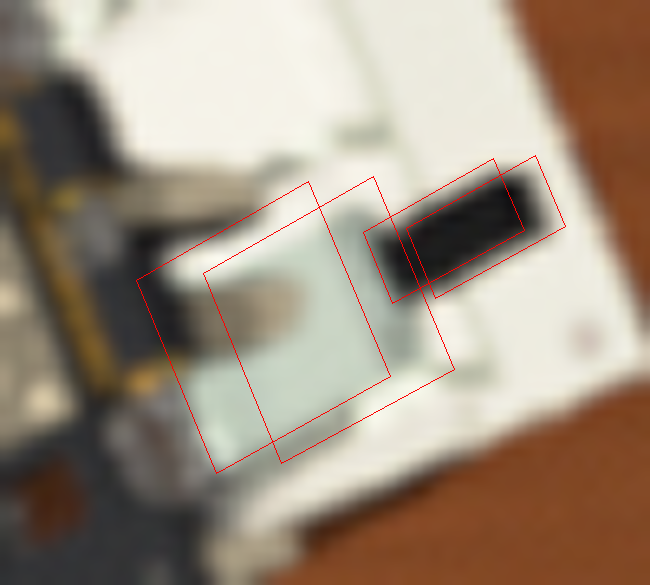

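Request:
arm_command:
  steps:
    - {"gripper": -1, "dx": -1.5, "dy": 0, "dz": 0, "wx": -0.006, "wy": 0, "wz": -0.011}
    - {"gripper": -1, "dx": -2, "dy": 0, "dz": 0, "wx": 0, "wy": 0, "wz": 0}
    - {"gripper": -1, "dx": -1.3, "dy": 0, "dz": 0, "wx": 0, "wy": 0, "wz": 0}
    - {"gripper": -1, "dx": 0, "dy": 0, "dz": 0, "wx": 0, "wy": 0, "wz": 0}
    - {"gripper": -1, "dx": 0, "dy": 0, "dz": 0, "wx": 0, "wy": 0, "wz": 0}

```text
time: 19.62
position: [0.4911, 0.1628, 0.1914]
eef_rot: [[-0.35, 0.917, 0.191], [0.79, 0.398, -0.466], [-0.504, -0.012, -0.864]]
force: [0.5, 0.4, 0.2]
grip_width: 0.004
```

```bash
sed -i 's/^BX,BZ=.*/BX,BZ=0.0,0.0/' h.py; python3 -c "
from h import *
where()"
```

```text
t 19.62 bottle origin in deck mm [135.931  -82.9777 103.3036] rot err [-0.0098  0.0045  0.0074] F deck [-0.0709  0.6114  0.2518] q [-1.0311  0.5709  0.5587  1.8678  0.3024  0.8795 -0.3276] gw 0.004
```

Now the readout is TCP in deck coordinates. Lower behind the cap end.

Request:
arm_command:
  steps:
    - {"gripper": -1, "dx": 0, "dy": 0.4, "dz": 2, "wx": -0.01, "wy": 0, "wz": 0.007}
    - {"gripper": -1, "dx": 0, "dy": 0, "dz": 2.5, "wx": 0, "wy": 0, "wz": 0}
    - {"gripper": -1, "dx": 0, "dy": 0, "dz": 2, "wx": 0, "wy": 0, "wz": 0}
    - {"gripper": -1, "dx": 0, "dy": 0, "dz": 0.5, "wx": 0, "wy": 0, "wz": 0}
    - {"gripper": -1, "dx": 0, "dy": 0, "dz": 0, "wx": 0, "wy": 0, "wz": 0}
    - {"gripper": -1, "dx": 0, "dy": 0, "dz": 0, "wx": 0, "wy": 0, "wz": 0}

```text
time: 20.12
position: [0.5089, 0.134, 0.1271]
eef_rot: [[-0.347, 0.916, 0.201], [0.792, 0.402, -0.46], [-0.502, -0.0, -0.865]]
force: [-0.3, -0.3, 0.0]
grip_width: 0.005
```

```bash
python3 -c "
from h import *
where()"
```

```text
t 20.12 bottle origin in deck mm [132.8178 -78.0289  30.8314] rot err [0.0023 0.0021 0.0043] F deck [ 0.1474 -0.4329 -0.0592] q [-0.9572  0.6664  0.5513  1.9409  0.3103  0.6824 -0.3342] gw 0.005
```

Request:
arm_command:
  steps:
    - {"gripper": -1, "dx": 0, "dy": 0, "dz": 0.8, "wx": 0, "wy": 0, "wz": 0}
    - {"gripper": -1, "dx": 0, "dy": 0, "dz": 0.8, "wx": 0, "wy": 0, "wz": 0}
    - {"gripper": -1, "dx": 0, "dy": 0, "dz": 0.4, "wx": 0, "wy": 0, "wz": 0}
    - {"gripper": -1, "dx": 0, "dy": 0, "dz": 0, "wx": 0, "wy": 0, "wz": 0}

```text
time: 20.45
position: [0.5143, 0.1275, 0.1097]
eef_rot: [[-0.35, 0.914, 0.206], [0.792, 0.406, -0.456], [-0.5, 0.004, -0.866]]
force: [-0.1, -0.3, 0.0]
grip_width: 0.004
```

```bash
python3 -c "
from h import *
where()
t=grab_frame('side');crop(t,260,130,80,60,10,'pics/s10.png')"
```

```text
t 20.45 bottle origin in deck mm [131.1187 -75.7149  11.7598] rot err [ 0.0081 -0.0001  0.0062] F deck [ 0.2193 -0.2484 -0.0963] q [-0.9372  0.6948  0.5479  1.9553  0.3129  0.6291 -0.3349] gw 0.004
```

View pics/s10.png

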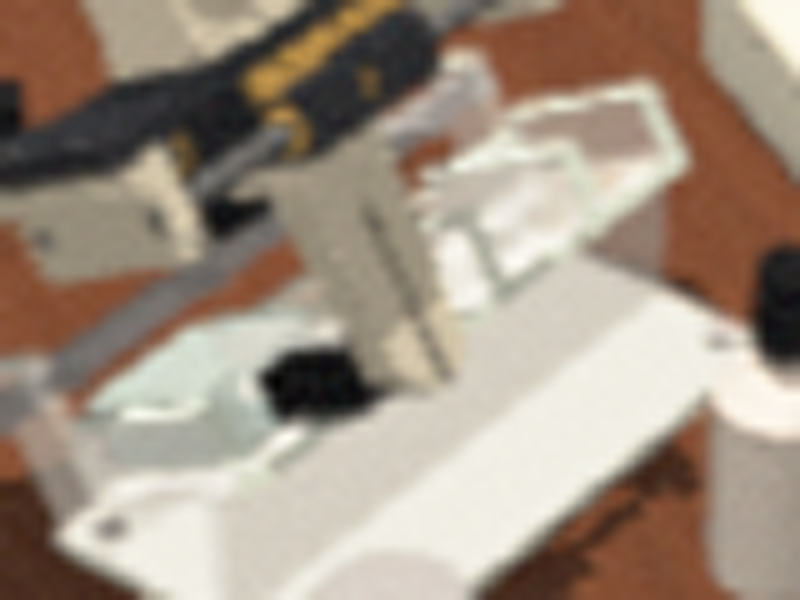

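Request:
arm_command:
  steps:
    - {"gripper": -1, "dx": 0.4, "dy": -0.15, "dz": 0, "wx": 0.008, "wy": 0, "wz": 0.006}
    - {"gripper": -1, "dx": 0.4, "dy": 0, "dz": 0, "wx": 0, "wy": 0, "wz": 0}
    - {"gripper": -1, "dx": 0.3, "dy": 0, "dz": 0, "wx": 0, "wy": 0, "wz": 0}
    - {"gripper": -1, "dx": 0.2, "dy": 0, "dz": 0, "wx": 0, "wy": 0, "wz": 0}

```text
time: 20.83
position: [0.5086, 0.1388, 0.1037]
eef_rot: [[-0.343, 0.918, 0.2], [0.796, 0.397, -0.457], [-0.499, 0.002, -0.867]]
force: [-0.2, -0.7, 0.1]
grip_width: 0.009
```

```bash
python3 -c "
from h import *
where()"
```

```text
t 20.83 bottle origin in deck mm [117.134  -76.4477  12.8644] rot err [ 0.0015 -0.0011 -0.0016] F deck [ 0.5278 -0.4251 -0.1807] q [-0.9558  0.7077  0.5436  1.9503  0.2991  0.6385 -0.3559] gw 0.009
```

Request:
arm_command:
  steps:
    - {"gripper": -1, "dx": 0.2, "dy": -0.05, "dz": 0, "wx": 0, "wy": 0, "wz": 0}
    - {"gripper": -1, "dx": 0.3, "dy": 0, "dz": 0, "wx": 0, "wy": 0, "wz": 0}
    - {"gripper": -1, "dx": 0.3, "dy": 0, "dz": 0, "wx": 0, "wy": 0, "wz": 0}

```text
time: 21.08
position: [0.5095, 0.1401, 0.1035]
eef_rot: [[-0.337, 0.919, 0.205], [0.792, 0.395, -0.465], [-0.508, 0.006, -0.861]]
force: [1.9, -3.6, 2.9]
grip_width: 0.004
```

```bash
python3 -c "
from h import *
where()"
```

```text
t 21.08 bottle origin in deck mm [116.2949 -75.1195  13.0859] rot err [ 0.0036  0.0095 -0.0052] F deck [5.016  0.3243 0.4879] q [-0.9671  0.7147  0.5523  1.9482  0.3029  0.6392 -0.3676] gw 0.004
```

Request:
arm_command:
  steps:
    - {"gripper": -1, "dx": 0.5, "dy": 0, "dz": 0, "wx": 0, "wy": -0.005, "wz": 0}
    - {"gripper": -1, "dx": 0.5, "dy": 0, "dz": 0, "wx": 0, "wy": 0, "wz": 0}

```text
time: 21.25
position: [0.5095, 0.14, 0.1035]
eef_rot: [[-0.327, 0.922, 0.209], [0.786, 0.388, -0.481], [-0.524, 0.006, -0.851]]
force: [2.4, -5.0, 10.0]
grip_width: 0.004
```

```bash
python3 -c "
from h import *
where()"
```

```text
t 21.25 bottle origin in deck mm [116.4582 -75.1874  13.0664] rot err [ 0.0005  0.0285 -0.0116] F deck [9.8137 0.1801 5.9017] q [-0.9833  0.7256  0.5663  1.9454  0.3085  0.6461 -0.3852] gw 0.004
```

Request:
arm_command:
  steps:
    - {"gripper": -1, "dx": -0.8, "dy": 0, "dz": 0, "wx": 0, "wy": 0.028, "wz": -0.01}
    - {"gripper": -1, "dx": -0.5, "dy": 0, "dz": -1.5, "wx": 0, "wy": 0, "wz": 0}
    - {"gripper": -1, "dx": 0, "dy": 0, "dz": -2.5, "wx": 0, "wy": 0, "wz": 0}
    - {"gripper": -1, "dx": 0, "dy": 0, "dz": -2.5, "wx": 0, "wy": 0, "wz": 0}
    - {"gripper": -1, "dx": 0, "dy": 0, "dz": -1, "wx": 0, "wy": 0, "wz": 0}
    - {"gripper": -1, "dx": 2, "dy": 0.4, "dz": 0, "wx": 0, "wy": 0, "wz": 0}
    - {"gripper": -1, "dx": 3, "dy": 0.6, "dz": 0, "wx": 0, "wy": 0, "wz": 0}
    - {"gripper": -1, "dx": 3, "dy": 0.6, "dz": 0, "wx": 0, "wy": 0, "wz": 0}
    - {"gripper": -1, "dx": 2, "dy": 0.3, "dz": 0, "wx": 0, "wy": 0, "wz": 0}
    - {"gripper": -1, "dx": 0, "dy": 0, "dz": 0, "wx": 0, "wy": 0, "wz": 0}

```text
time: 22.08
position: [0.4773, 0.26, 0.1218]
eef_rot: [[-0.34, 0.92, 0.193], [0.8, 0.391, -0.455], [-0.494, 0.0, -0.87]]
force: [-0.6, 1.6, -0.3]
grip_width: 0.002
```

```bash
python3 -c "
from h import *
where();plan(dk(-14,-50,85),rackR())
im=grab_frame('side');home('side',im,'pics/hm_s2.png',260,145,60,45,13)
im=grab_frame('top');home('top',im,'pics/hm_t2.png',225,165,60,60,10)"
```

```text
t 22.08 bottle origin in deck mm [ 19.1294 -57.0198  90.3101] rot err [-0.0033 -0.0071 -0.006 ] F deck [-1.5776  0.0879  0.5938] q [-1.117   0.7257  0.5044  1.7894  0.2182  0.8636 -0.4536] gw 0.002
t 22.08 pos [0.4773 0.26   0.1218] q [-1.117   0.7257  0.5044  1.7894  0.2182  0.8636 -0.4536] F [-0.5798  1.5613 -0.2746] gw 0.002
cur-axes cm [3.3133 0.6838 0.5523] | after-turn cm [3.3129 0.702  0.531 ] rows>= 0.8220313144925906 | rotvec [-0.0033 -0.0071 -0.006 ] rows>= 0.07940704113539829
```

View pics/hm_s2.png

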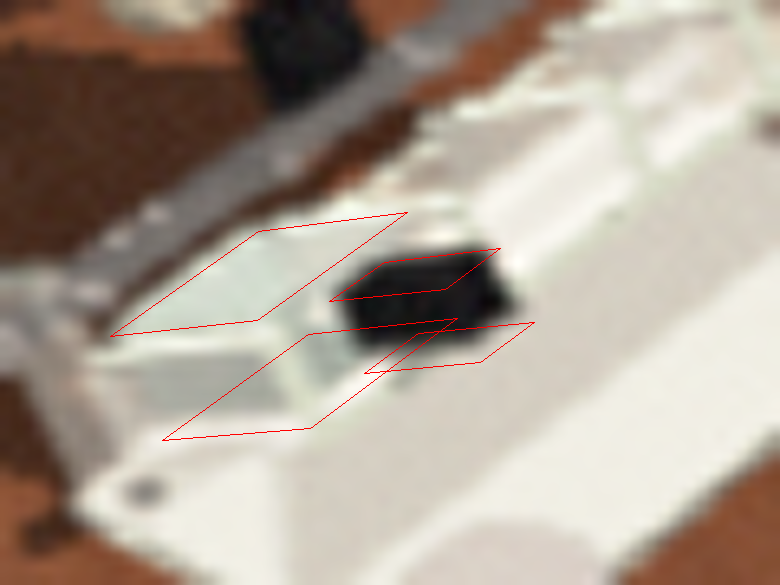

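View pics/hm_t2.png

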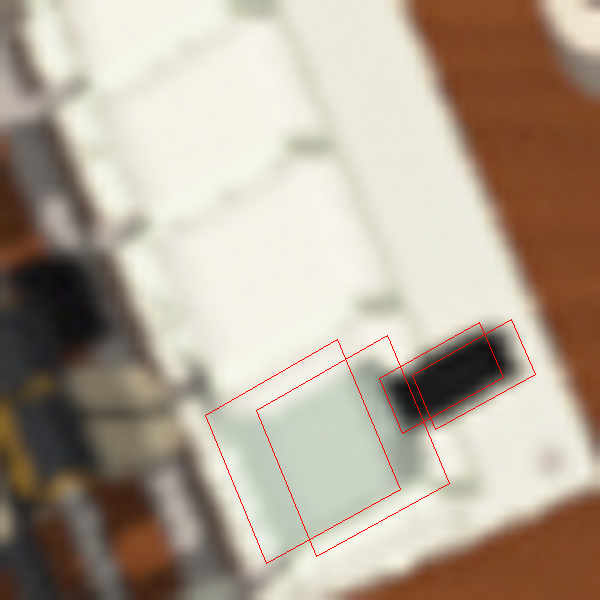

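Request:
arm_command:
  steps:
    - {"gripper": -1, "dx": 1.2, "dy": 0.2, "dz": 0, "wx": -0.003, "wy": -0.007, "wz": -0.006}
    - {"gripper": -1, "dx": 1, "dy": 0.1, "dz": 0.2, "wx": 0, "wy": 0, "wz": 0}
    - {"gripper": -1, "dx": 0.3, "dy": 0, "dz": 0.3, "wx": 0, "wy": 0, "wz": 0}
    - {"gripper": -1, "dx": 0, "dy": 0, "dz": 0, "wx": 0, "wy": 0, "wz": 0}
    - {"gripper": -1, "dx": 0, "dy": 0, "dz": 0, "wx": 0, "wy": 0, "wz": 0}

```text
time: 22.6
position: [0.4751, 0.2702, 0.1073]
eef_rot: [[-0.331, 0.923, 0.196], [0.796, 0.385, -0.467], [-0.507, 0.001, -0.862]]
force: [-0.1, 0.5, -0.2]
grip_width: 0.002
```

```bash
python3 -c "
from h import *
where();plan(dk(-14,-50,53),rackR())"
```

```text
t 22.6 bottle origin in deck mm [  3.064  -55.0191  82.9035] rot err [-0.0056  0.0076 -0.0119] F deck [-0.5367  0.1256  0.0241] q [-1.1348  0.761   0.5057  1.7781  0.2119  0.8598 -0.4812] gw 0.002
t 22.6 pos [0.4751 0.2702 0.1073] q [-1.1348  0.761   0.5057  1.7781  0.2119  0.8598 -0.4812] F [-0.0741  0.4875 -0.2475] gw 0.002
cur-axes cm [1.735  0.4979 2.9745] | after-turn cm [1.7064 0.5019 2.9903] rows>= 0.8343768272580704 | rotvec [-0.0056  0.0076 -0.0119] rows>= 0.12158801337658193
```

Request:
arm_command:
  steps:
    - {"gripper": -1, "dx": 0.9, "dy": 0.3, "dz": 0.6, "wx": -0.005, "wy": 0.008, "wz": -0.011}
    - {"gripper": -1, "dx": 0.8, "dy": 0, "dz": 0.8, "wx": 0, "wy": 0, "wz": 0}
    - {"gripper": -1, "dx": 0.2, "dy": 0, "dz": 0.6, "wx": 0, "wy": 0, "wz": 0}
    - {"gripper": -1, "dx": 0, "dy": 0, "dz": 0, "wx": 0, "wy": 0, "wz": 0}
    - {"gripper": -1, "dx": 0, "dy": 0, "dz": 0, "wx": 0, "wy": 0, "wz": 0}

```text
time: 23.02
position: [0.4761, 0.2761, 0.0782]
eef_rot: [[-0.341, 0.919, 0.197], [0.796, 0.394, -0.459], [-0.499, 0.001, -0.866]]
force: [-0.6, 0.9, -0.4]
grip_width: 0.006
```

```bash
python3 -c "
from h import *
where();plan(dk(-14,-50,53),rackR())
t=grab_frame('top');crop(t,200,150,80,75,8,'pics/t11.png');t=grab_frame('side');crop(t,250,120,80,60,10,'pics/s11.png')"
```

```text
t 23.02 bottle origin in deck mm [-15.8461 -51.71    60.1922] rot err [-0.0011 -0.0009 -0.003 ] F deck [-1.0823 -0.1975  0.2171] q [-1.1267  0.8045  0.4898  1.7853  0.202   0.8062 -0.4894] gw 0.006
t 23.02 pos [0.4761 0.2761 0.0782] q [-1.1267  0.8045  0.4898  1.7853  0.202   0.8062 -0.4894] F [-0.5966  0.8814 -0.3532] gw 0.006
cur-axes cm [-0.1848  0.1723  0.7189] | after-turn cm [-0.1846  0.171   0.7192] rows>= 0.1827262841799614 | rotvec [-0.0011 -0.0009 -0.003 ] rows>= 0.026257053516060946
```

View pics/s11.png

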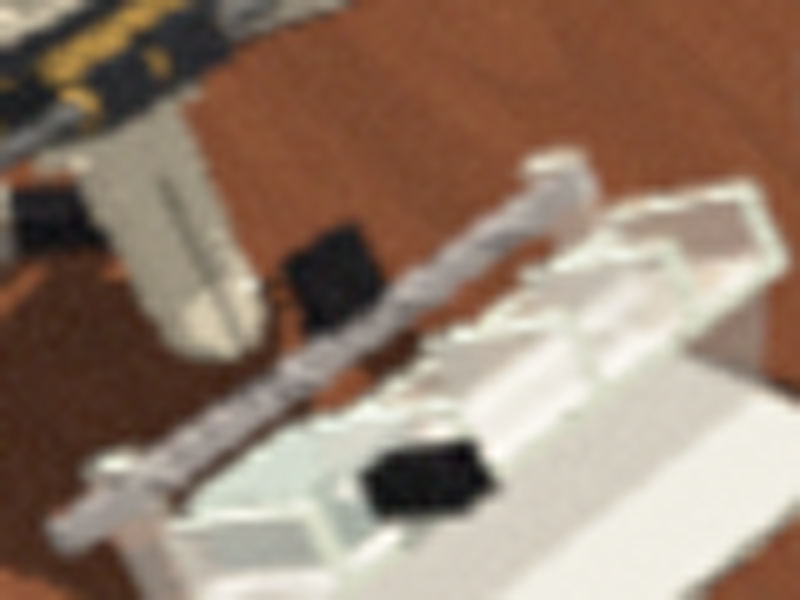

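Request:
arm_command:
  steps:
    - {"gripper": -1, "dx": -0.1, "dy": 0, "dz": 0.4, "wx": 0, "wy": 0, "wz": 0}
    - {"gripper": -1, "dx": 0, "dy": 0.5, "dz": 0, "wx": 0, "wy": 0, "wz": 0}
    - {"gripper": -1, "dx": 0, "dy": 0.5, "dz": 0, "wx": 0, "wy": 0, "wz": 0}
    - {"gripper": -1, "dx": 0, "dy": 0.5, "dz": 0, "wx": 0, "wy": 0, "wz": 0}
    - {"gripper": -1, "dx": 0, "dy": 0.5, "dz": 0, "wx": 0, "wy": 0, "wz": 0}

```text
time: 23.53
position: [0.4974, 0.2815, 0.0765]
eef_rot: [[-0.341, 0.919, 0.198], [0.797, 0.394, -0.458], [-0.499, 0.002, -0.867]]
force: [-0.4, 0.1, 0.5]
grip_width: 0.003
```

```bash
python3 -c "
from h import *
where()
t=grab_frame('top');crop(t,200,150,80,75,8,'pics/t12.png');t=grab_frame('side');crop(t,250,120,80,60,10,'pics/s12.png')"
```

```text
t 23.53 bottle origin in deck mm [-13.742  -30.0385  56.9568] rot err [ 0.0001 -0.0014 -0.004 ] F deck [ 0.0593 -0.3262  0.5147] q [-1.0969  0.8256  0.483   1.731   0.1984  0.8277 -0.468 ] gw 0.003
```

View pics/s12.png

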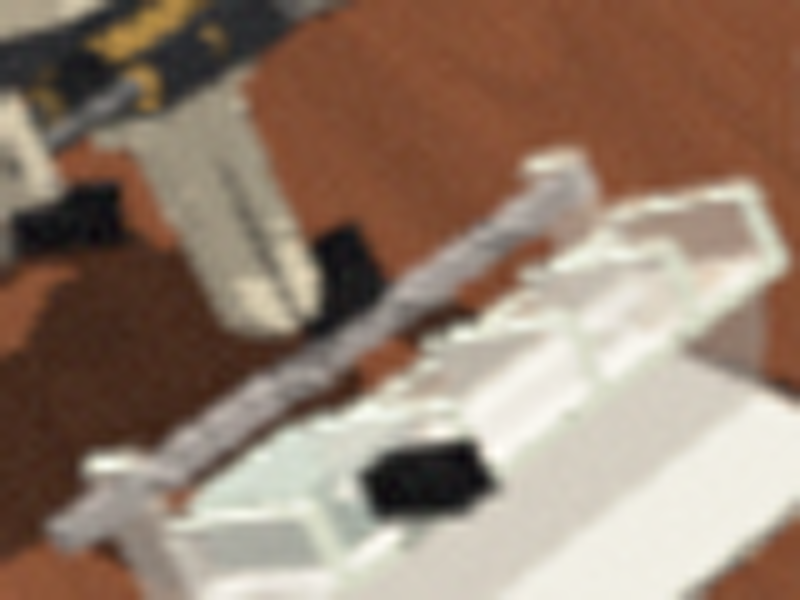

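Request:
arm_command:
  steps:
    - {"gripper": -1, "dx": 0, "dy": 0.4, "dz": 0.1, "wx": 0, "wy": 0, "wz": 0}
    - {"gripper": -1, "dx": 0, "dy": 0.4, "dz": 0, "wx": 0, "wy": 0, "wz": 0}
    - {"gripper": -1, "dx": 0, "dy": 0.4, "dz": 0, "wx": 0, "wy": 0, "wz": 0}
    - {"gripper": -1, "dx": 0, "dy": 0.4, "dz": 0, "wx": 0, "wy": 0, "wz": 0}

```text
time: 23.97
position: [0.5111, 0.2868, 0.0754]
eef_rot: [[-0.341, 0.92, 0.193], [0.797, 0.392, -0.461], [-0.499, -0.003, -0.866]]
force: [-1.7, 0.1, 1.6]
grip_width: 0.009
```

```bash
python3 -c "
from h import *
where()"
```

```text
t 23.97 bottle origin in deck mm [-13.7358 -15.3264  55.7021] rot err [-0.0055 -0.0007 -0.0036] F deck [ 0.1657 -1.4936  1.7203] q [-1.0766  0.8428  0.4759  1.6851  0.193   0.8551 -0.4522] gw 0.009
```

Request:
arm_command:
  steps:
    - {"gripper": -1, "dx": 0, "dy": 0.4, "dz": 0, "wx": 0, "wy": 0, "wz": 0}
    - {"gripper": -1, "dx": 0, "dy": 0.4, "dz": 0, "wx": 0, "wy": 0, "wz": 0}
    - {"gripper": -1, "dx": 0, "dy": 0.4, "dz": 0, "wx": 0, "wy": 0, "wz": 0}
    - {"gripper": -1, "dx": 0, "dy": 0.4, "dz": 0, "wx": 0, "wy": 0, "wz": 0}

```text
time: 24.3
position: [0.5212, 0.2912, 0.0752]
eef_rot: [[-0.341, 0.923, 0.18], [0.795, 0.385, -0.468], [-0.501, -0.017, -0.865]]
force: [-15.3, -0.4, 12.3]
grip_width: 0.006
```

```bash
python3 -c "
from h import *
where()"
```

```text
t 24.3 bottle origin in deck mm [-13.8117  -4.3425  55.6006] rot err [-0.0211  0.0014 -0.0027] F deck [  1.178  -14.1967  13.544 ] q [-1.058   0.8591  0.4678  1.6382  0.1851  0.895  -0.4362] gw 0.006
```

```bash
python3 -c "
from h import *
t=grab_frame('top');crop(t,200,150,80,75,8,'pics/t13.png');t=grab_frame('side');crop(t,250,120,80,60,10,'pics/s13.png')"
```

```text
(no output)
```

View pics/s13.png

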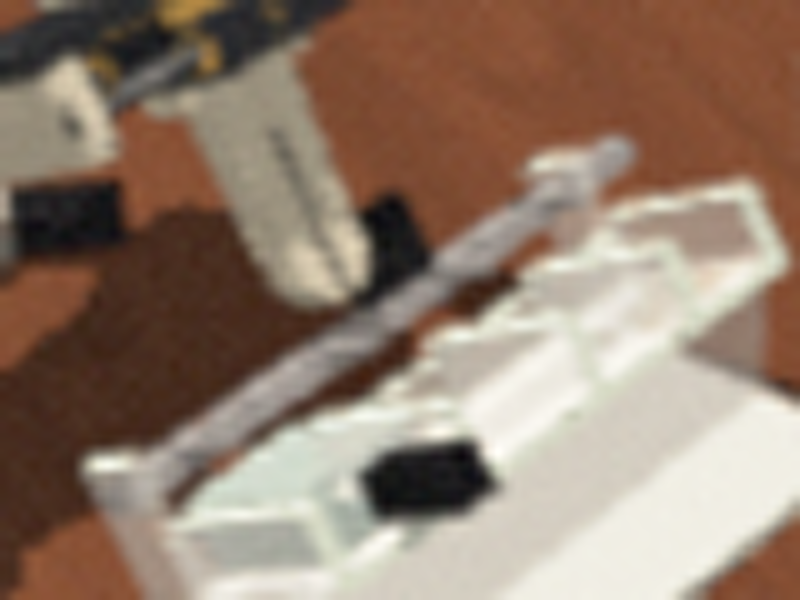

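Request:
arm_command:
  steps:
    - {"gripper": -1, "dx": 0, "dy": -0.5, "dz": 0, "wx": 0, "wy": 0, "wz": 0}
    - {"gripper": -1, "dx": 0, "dy": -0.8, "dz": 0, "wx": 0, "wy": 0, "wz": 0}
    - {"gripper": -1, "dx": 0, "dy": -0.8, "dz": -0.5, "wx": 0, "wy": 0, "wz": 0}
    - {"gripper": -1, "dx": 0, "dy": -0.5, "dz": -1.5, "wx": 0, "wy": 0, "wz": 0}
    - {"gripper": -1, "dx": 0, "dy": 0, "dz": -2.5, "wx": 0, "wy": 0, "wz": 0}
    - {"gripper": -1, "dx": 0, "dy": 0, "dz": -3, "wx": 0, "wy": 0, "wz": 0}
    - {"gripper": -1, "dx": 0, "dy": 0, "dz": -3, "wx": 0, "wy": 0, "wz": 0}
    - {"gripper": -1, "dx": 0, "dy": 0, "dz": -3, "wx": 0, "wy": 0, "wz": 0}
    - {"gripper": -1, "dx": 0, "dy": 0, "dz": 0, "wx": 0, "wy": 0, "wz": 0}
    - {"gripper": -1, "dx": 0, "dy": 0, "dz": 0, "wx": 0, "wy": 0, "wz": 0}

```text
time: 25.23
position: [0.4701, 0.3498, 0.203]
eef_rot: [[-0.342, 0.921, 0.189], [0.797, 0.39, -0.461], [-0.498, -0.007, -0.867]]
force: [0.5, -0.4, 0.4]
grip_width: 0.004
```

```bash
python3 -c "
from h import *
where()
t=grab_frame('top');cv2.imwrite('pics/tf.png',t);crop(t,200,150,80,75,8,'pics/t14.png');s=grab_frame('side');cv2.imwrite('pics/sf.png',s);crop(s,250,120,100,75,8,'pics/s14.png')
def dark(im,x0,y0,x1,y1):
    m=(im[y0:y1,x0:x1].max(2)<70).astype(np.uint8)
    n,l,st,c=cv2.connectedComponentsWithStats(m);k=1+np.argmax(st[1:,4]);return c[k]+[x0,y0],st[k]
for nm in('0','f'):
    S=cv2.imread(f'pics/side{nm}.png' if nm=='0' else 'pics/sf.png');print(dark(S,275,138,306,156))
"
```

```text
t 25.23 bottle origin in deck mm [-14.1486 -27.9363 203.2572] rot err [-0.0098 -0.0023 -0.0027] F deck [0.6719 0.2843 0.0472] q [-1.1897  0.703   0.4905  1.5252  0.1848  1.1853 -0.4553] gw 0.004
(array([282.8592, 147.3944]), array([ 3,  5, 10, 10, 71], dtype=int32))
(array([286.5783, 144.0482]), array([ 4,  2, 14, 10, 83], dtype=int32))
```

View pics/s14.png

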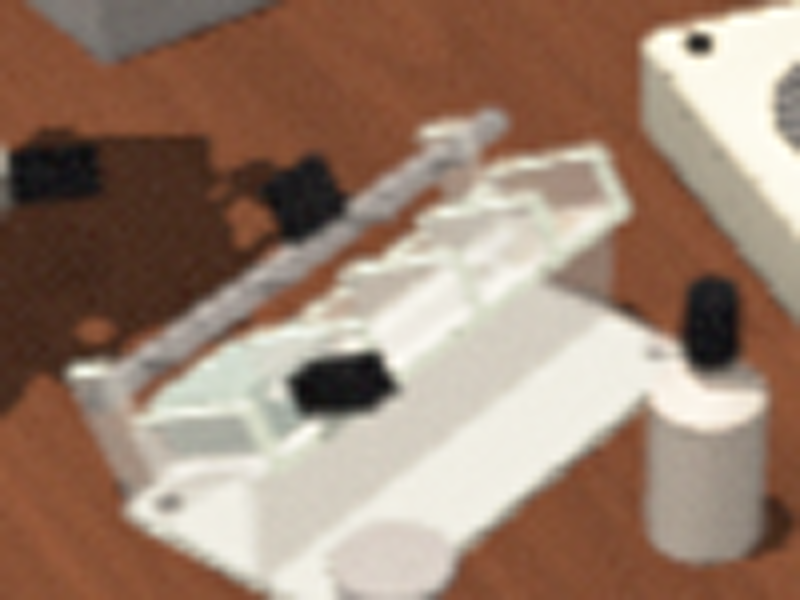

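View pics/tf.png

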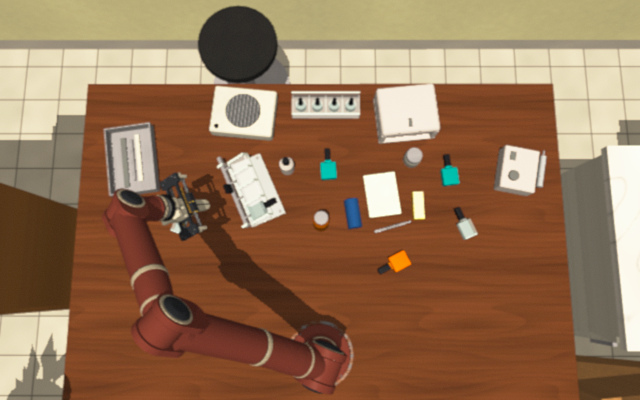

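```bash
python3 -c "
from h import *
print(readout.get_state()['force']);print(job.sign_off())"
```

```text
[ 0.266  -0.7336 -0.1687]
the job is handed in; nothing more can be done
None
```

The bottle from the sheet is packed in slot 4, fully home against the lip, and the lock slide is at its end stop. I handed the job in at about 25 s of the 72 s allowed.

- **Trying the slots:** I gripped the bottle by its cap and tried slots 1, 2 and 3 in turn. In each it rested on the dividers, with its underside about 25 mm above the floor and 7–11 N pressing on it. In slot 3 I also moved it a few millimetres to either side, and it still did not drop. It went to the floor of slot 4 without resistance, which fits the 55 mm width I measured in the images.
- **Sliding home:** I slid it down to the lip, let go, and then pushed on the cap end with the shut fingers. It did not move under 10 N. In both camera views the drawn home position lies over the bottle, apart from a cap offset of a few millimetres in the side view.
- **Lock slide:** I pushed the grip until it stopped at about 14 N. The images show it moved about 26 mm, against the 24 mm given; the difference is within pixel error.
- **Everything else:** The last pictures show the other things on the sill where they were, with one caveat. The bottle on the rack's side was partly hidden by the arm in the top view, so I could only check its cap, in the side view.

**What went wrong:** the bottle tipped about 5 degrees in the grip while pressing on slots 1 and 2. I tilted the tool to correct this and set the grip to 50 N before trying slots 3 and 4. The arm also overshot some moves by several millimetres; I corrected these before each contact.

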